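Hang the bushing carrier behind the drop flap

ROBOT

A 6-joint arm with a two-finger parallel gripper is mounted at the origin on the work surface. World frame = base frame: x ahead of the robot, y to its left, z up, the work surface at z = 0. Lengths are in mm, angles in rad, forces in N, time in s.
With the tool pointing down it reaches from about 350 to 975 mm from the base axis. Payload 7.1 kg.
Tool frame: the origin (TCP) lies at the very end of the fingers, on their centre line; the grasp point (between the pads) lies 19 mm behind it; x points along the fingers, z is the direction in which the jaws open and shut, and the axes are right-handed (so a half turn about x gives the same grasp; the last joint's range is limited). The gripper opens to 88 mm and grips with 3 to 60 N. Pads are 20 mm wide; open, the fingers measure 115 mm over their backs; the gripper's body (75 mm by 178 mm) begins 61 mm behind the grasp point.
Start: joints at [1.233, 0.423, 1.63, -0, 1.089, -0.019], TCP at [195.86, 593.501, 222.675] pointing down, gripper open.
Joint ranges: [-3, 3], [-0.9, 2.11], [0.09, 2.58], [-1.31, 4.45], [0.11, 2.69], [-2.54, 2.54]. Speed limits (rad/s): [2.39, 2.39, 3.01, 3.14, 3.14, 3.14].

INTERFACE

Orientations are given as a rotation vector (axis times angle).
In Python, from workcell import * gives the robot as it stands.
- The arm moves only by the shell command python3 -m crank 'ROWS'. ROWS is JSON, a list of rows, each a list of 3 entries, a list of its own where there are three numbers: the shift along the tool's x, y, z in cm, then the turn, a rotation vector about the tool's x, y, z in degrees, then the finger opening in cm, from 0 to 8.78. In form: [[[dx, dy, dz], [rx, ry, rz], claw], ...]. A call has 1 to 5 rows; each row shifts and turns the commanded pose from where the row before left it, along the tool's axes as they then stand; what a row does not reach is not made up. A row lasts 1/8 s, in which the tool goes at most 62.5 mm and 10.7 degrees, less where a joint would pass 70% of its speed; a pose out of reach is approached as far as the arm can. A call with a gripper value outside its range is refused whole. The fingers move at their own pace and stop on an object; the grip force is fixed at half the most. Time passes only in rows, so rows that do not move let the fingers close. It gives the time, the measured TCP pose, the force and the opening at its end, in the units of the state.
- get_obs(): the state, without advancing time (a new reading comes with each control period).
- get_image(name): name is "scene" or "top" or "wrist"; returns a dict with "pixels" (420x560x3 uint8, red, green, blue), "mtx" (3x3 intrinsics, pixels), "D" ([k1, k2, p1, p2, k3] as OpenCV has them; the pictures are not rectified), "view" (4x4, takes a point from world to camera coordinates). Camera axes: x right, y down, z forward; pixel columns grow to the right and rows downward; lengths in mm; the calibration is good to about 2 mm. A picture is of the moment at which its call begins. There is no depth.
- close_job(): hands the job in, once; it reports no verdict.
The state is a dict: "t": time; "qpos": joint angles; "qvel": joint speeds; "joint_torque": joint torques, N m; "ee_pos": TCP position; "orientation": TCP orientation; "ft_force": force on the tool from outside, world axes, zero at the start; "moment": the same for the moment, N m; "width": finger opening in mm.
Only numpy, scipy, OpenCV 4.12 (cv2) and the standard library are available. Lean on these libraries where they do the work, as an engineer would, in place of code of your own. Each camera call takes 0.05 s, during which the arm holds its last target.

TASK

Take the steel carrier with the two bronze bushings out of the wooden tray by its upright tab and hang its eye on the rack's peg: slide it in along the peg so that it lifts the hanging flap, press it on against the spring buffer until the flap falls shut behind it, and leave it hanging there, let go and still. Press gently, never harder than 15 N, on any part of the rack, and leave the two loose bushings and the wrench where they are.

Things in the scene. Friction and masses are not known exactly. Their poses are not given: they have to be found in the camera images.
- tab (a point): Centre of the carrier's grip tab: upright steel plate 24 mm wide (x), 10 mm thick (y), 43 mm high, both faces free, on top of the 44 mm square eye block, ending 66 mm above the eye's centre. This point is 45 mm above the eye's centre, 130 mm above the carrier's underside. z up. Grip it across its thickness (fingers closing along y).
- eye (a point): Centre of the carrier's eye: round through hole, 18 mm diameter, along y, in a steel plate 10 mm thick (y). x along the plate's width, z up. The plate's two shoulders make it 96 mm wide; their tops lie 10 mm above the eye's centre. The carrier is the same from front and back and weighs about 0.4 to 0.65 kg.
- foot (a point): Middle of the carrier's underside, 85 mm below the eye. It stands in the tray on its two fixed hollow bronze bushings, 42 mm diameter, 40 mm long, axes along y, 36 mm to either side (x) and 64 mm below the eye.
- peg (a point): Nominal tip of the rack's level round steel peg, on its axis, 160 mm above the bench; 13 mm diameter, last 10 mm tapering to 6 mm. y: along the peg from tip to post (the way the eye slides on); z up; x to the flap's side. The head with peg, flap and buffer is hand-clamped: all stand up to 7 mm off their nominal places along y, exact in x and z. The eye hangs with its centre 2.5 mm below the axis.
- buffer_face (a point): Nominal middle of the buffer's face (axes as peg), 56 mm in from the peg's tip, up to 7 mm off along y with the head. Rubber-faced disc, 32 mm diameter, round the peg, on a spring: gives at 2 N, then 1 N per mm, hard stop at 9 mm (11 N). It pushes back, so ease off before letting go. Post centre 40 mm behind it; post and head end 12 mm above the peg's axis.
- flap_pin (a point): Nominal middle of the flap's hinge pin (axes as peg): 28 mm in from the tip, 36 mm to +x, 36 mm above the peg's axis, up to 7 mm off along y with the head. Its arm stands 53 to 58 mm to +x, up to 42 mm above the axis. The flap drops behind the plate once the buffer is pressed in about 5 mm (7 N), eye centred; 2.5 mm if the eye is 2.5 mm lower, 7 mm (9 N) if as much higher.
- flap (a joint): Angle of the steel gravity flap (rad): 0 hangs straight down, shut (a stop bars it towards the tip); grows as its lower edge swings towards the post and up, to 1.4. 16 mm wide, 36 mm long, 60 g, lower edge an 8 mm roller level with the peg's axis, in the way of the carrier's shoulder. Rises to 0.7 to 0.9 as the plate passes under, then falls back by itself; pulling back while it rides on the plate wedges it.
- tray: Fixed wooden tray, 240 mm (its x) by 340 mm (its y), walls 34 mm high and 12 mm thick; origin at the centre of its underside, on the bench.
- bush_a_mid (a point): Middle of a loose bronze bushing standing upright in the tray, 42 mm in diameter, 40 mm high: a bystander.
- bush_b_mid (a point): Middle of the other loose bronze bushing standing in the tray, of the same size: a bystander.
- wrench: A steel wrench lying on the bench beyond the rack and tray, long along its x: a bystander.
Not all that is in view belongs to the job. Leave any blue or orange look-alike of the part that bears tab alone.

How it is judged (in metres and radians):
On the way, in this order (a step that is already met when the one before it is completed fails the run):
1. the eye is on the peg (x of eye in the frame of peg between -0.007 and 0.007 m and y of eye in the frame of peg between 0.01 and 0.06 m and z of eye in the frame of peg between -0.007 and 0.007 m).
2. the carrier, on the peg, has lifted the flap (value of joint flap above 0.5 rad and x of eye in the frame of peg between -0.007 and 0.007 m and y of eye in the frame of peg between 0.02 and 0.08 m and z of eye in the frame of peg between -0.007 and 0.007 m).
3. the flap has fallen shut with the eye behind it (value of joint flap below 0.12 rad and y of eye in the frame of peg between 0.028 and 0.08 m and z of eye in the frame of peg between -0.007 and 0.007 m).
At the end, for the whole second after the job is handed in: The flap hangs shut (under 0.12 rad) with the carrier's plate between it and the buffer (eye centre 28 to 75 mm in from the nominal peg tip, within 7 mm sideways, at most 6 mm below and 1 mm above the peg's axis), the carrier hangs upright (within 0.12 rad), is released and at rest (under 20 mm/s) (value of joint flap below 0.12 rad and x of eye in the frame of peg between -0.007 and 0.007 m and y of eye in the frame of peg between 0.028 and 0.075 m and z of eye in the frame of peg between -0.006 and 0.001 m and angle between eye's own z axis and vertical below 0.12 rad and linear speed of carrier below 0.02 m/s); the robot touches nothing.
It fails at once if the carrier presses on the rack (peg, flap, buffer, post) with more than 15 N (contact force between carrier and rack above 15 N).
It fails at once if the robot presses on the rack with more than 15 N (contact force between any of the fingers, the arm and rack above 15 N).
It fails at once if a loose bushing or the wrench is moved by more than 30 mm (distance of any of bush_a_mid, bush_b_mid, wrench from where it was at the start of the episode above 0.03 m).
It also fails if it takes over 51 s, if anything falls off the work surface, if the arm or the gripper's body presses on something with over 40 N, if the wrist force passes 120 N, or if a joint passes its speed limit or range.

## Working session

There is one attempt and no reset: what is moved stays moved. The work goes in short steps, Python scripts to look and compute and a shell command to move; the robot and the scene stay as the last step left them, time stands still between calls to the robot, and variables do not carry over. Pictures are saved under pics/ and viewed, and the job is handed in when it is done.

```bash
ls; mkdir -p pics; python3 - <<'E'
from workcell import *
import cv2
print(get_obs())
for n in ("scene","top","wrist"):
    im=get_image(n); cv2.imwrite(f"pics/{n}0.png",im["pixels"][:,:,::-1]); print(n,im["mtx"],im["D"],im["view"])
E
```

```text
pics
{'t': 0.0, 'qpos': array([ 1.23300484e+00,  4.23828587e-01,  1.63069798e+00, -2.24889427e-05,
        1.08858721e+00, -1.89803696e-02]), 'qvel': array([ 1.15031636e-03, -1.38006843e-03, -7.32906263e-04, -4.92278781e-05,
       -8.24131519e-04, -1.19659241e-04]), 'joint_torque': array([ 1.63465851e-03, -5.44624364e+01, -2.73668629e+01,  6.43143221e-02,
        2.26092304e-02, -9.44951194e-05]), 'ee_pos': array([195.68297213, 592.98748289, 221.90621205]), 'orientation': array([-0.97213214,  1.34458863,  0.97066647]), 'ft_force': array([-0.11771727, -0.07466472, -0.30599356]), 'moment': array([ 0.05332642, -0.00654598,  0.01220282]), 'width': 88.04909497120262}
scene [[482.24484591   0.         275.57912274]
 [  0.         482.24484591 207.17110024]
 [  0.           0.           1.        ]] [-0.02282309  0.          0.          0.          0.        ] [[ 1.74026732e-01  9.84735103e-01 -3.38722888e-03  7.05184495e+00]
 [ 8.05702383e-01 -1.44363267e-01 -5.74458804e-01 -3.66484402e+02]
 [-5.66178741e-01  9.72420902e-02 -8.18526487e-01  1.46484137e+03]
 [ 0.00000000e+00  0.00000000e+0
[... 261 characters left out ...]
1  1.39120003e-02 -1.30790313e+02]
 [-9.96142112e-01  2.60414976e-03 -8.77160866e-02  5.41894626e+02]
 [ 8.76707224e-02 -1.41950710e-02 -9.96048364e-01  1.21389492e+03]
 [ 0.00000000e+00  0.00000000e+00  0.00000000e+00  1.00000000e+00]]
wrist [[345.03548446   0.         276.42945204]
 [  0.         345.03548446 209.01043467]
 [  0.           0.           1.        ]] [-0.04647219  0.          0.          0.          0.        ] [[ 3.11645338e-01  9.50197386e-01 -1.45309401e-03 -6.23857870e+02]
 [ 9.07427997e-01 -2.97163510e-01  2.97099780e-01 -3.79752529e+01]
 [ 2.81871627e-01 -9.39083393e-02 -9.54845333e-01  3.92154914e+02]
 [ 0.00000000e+00  0.00000000e+00  0.00000000e+00  1.00000000e+00]]
```

View pics/scene0.png

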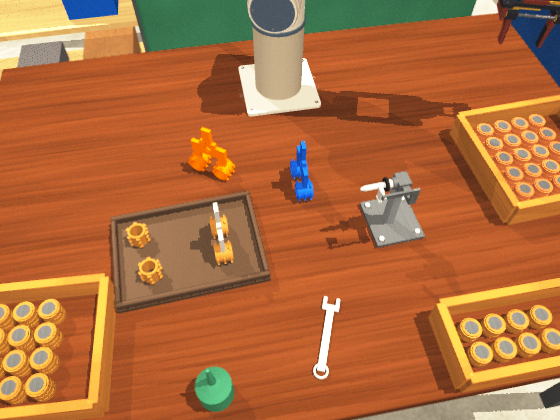

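View pics/top0.png

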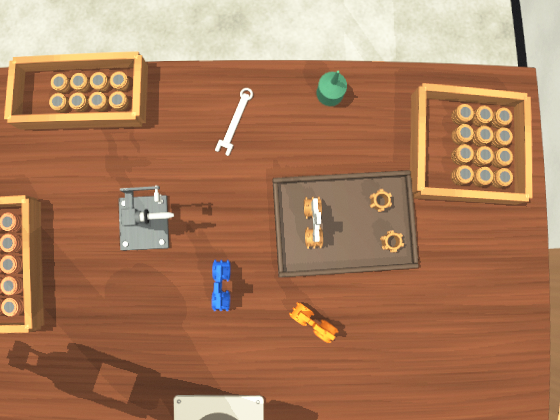

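View pics/wrist0.png

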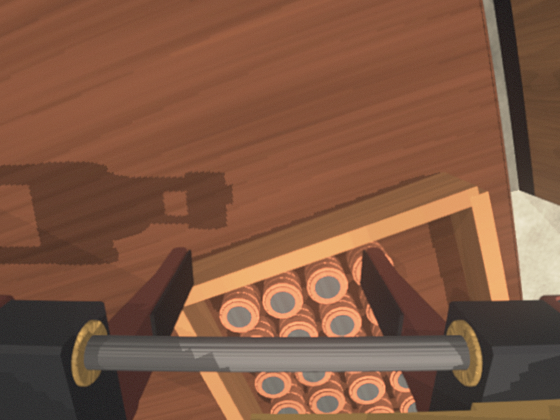

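The steel carrier is the grey plate with bronze bushings in the tray: scene (220,235), top (315,222). The look-alikes are blue at scene (302,175) / top (221,285) and orange at scene (210,155) / top (315,322). Only the steel one stands in the tray. I'll enlarge it to confirm.

```bash
cat > h.py <<'E'
import numpy as np, cv2
from workcell import *
def ray(im,uv):
    uv=np.array(uv,float).reshape(-1,1,2)
    n=cv2.undistortPoints(uv,np.array(im["mtx"]),np.array(im["D"])).reshape(-1,2)
    V=np.array(im["view"]);R=V[:3,:3];t=V[:3,3]
    c=-R.T@t; d=np.c_[n,np.ones(len(n))]@R
    return c,d
def plane(im,uv,z):
    c,d=ray(im,uv); s=(z-c[2])/d[:,2]; return c+d*s[:,None]
def proj(im,P):
    V=np.array(im["view"])
    return cv2.projectPoints(np.array(P,float).reshape(-1,1,3),cv2.Rodrigues(V[:3,:3])[0],V[:3,3],np.array(im["mtx"]),np.array(im["D"]))[0].reshape(-1,2)
def tri(ims,uvs):
    A=np.zeros((3,3));b=np.zeros(3);L=[]
    for im,uv in zip(ims,uvs):
        c,d=ray(im,uv);d=d[0]/np.linalg.norm(d[0]);M=np.eye(3)-np.outer(d,d);A+=M;b+=M@c;L.append((c,M))
    p=np.linalg.solve(A,b);return p,[np.linalg.norm(M@(p-c)) for c,M in L]
E
python3 - <<'E'
from h import *
s=cv2.imread("pics/scene0.png");t=cv2.imread("pics/top0.png")
def crop(im,x,y,w,h,k): return cv2.resize(im[y:y+h,x:x+w],None,fx=k,fy=k,interpolation=cv2.INTER_CUBIC)
a=crop(s,190,190,60,90,6);b=crop(t,285,180,60,90,6)
cv2.imwrite("pics/c1.png",np.hstack([a,b]))
a=crop(s,350,160,90,90,4);b=crop(t,110,170,90,90,4)
cv2.imwrite("pics/c2.png",np.hstack([a,b]))
E
```

```text
(no output)
```

View pics/c1.png

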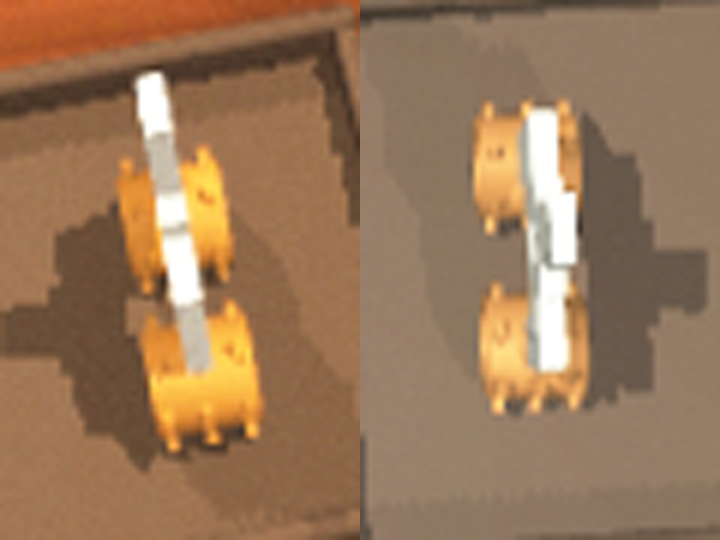

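View pics/c2.png

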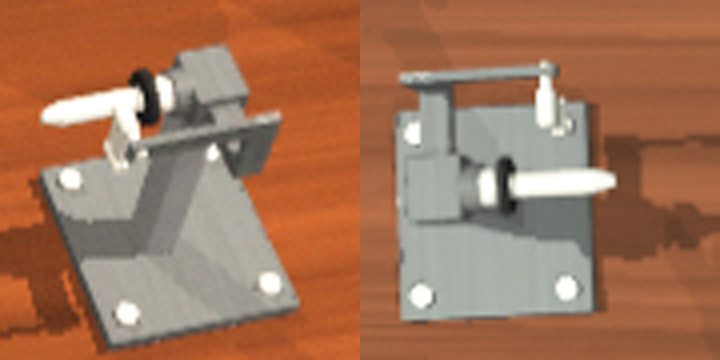

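Confirmed: the grey steel plate with the tab up and two fixed bushings. Now I'll measure it and the rack.

```bash
python3 - <<'E'
from h import *
S=get_image("scene");T=get_image("top")
tt=(563.5-360)/6+285-.5,228/6+180-.5
ss=(153/6+190-.5,105/6+190-.5)
p,e=tri([T,S],[tt,ss]);print("tabtop",p,e)
z=p[2]
sh=[((q[0]-360)/6+285-.5,q[1]/6+180-.5) for q in [(530,108),(533,370),(557,108),(567,370)]]
P=plane(T,sh,z-56);print(P, np.degrees(np.arctan2(*(P[0]-P[1])[1::-1])),np.degrees(np.arctan2(*(P[2]-P[3])[1::-1])))
f=lambda q:((q[0]-360)/4+110-.5,q[1]/4+170-.5)
g=lambda q:(q[0]/4+350-.5,q[1]/4+160-.5)
print("tip",tri([T,S],[f((615,180)),g((42,116))]))
Q=plane(T,[f((614,180)),f((522,183)),f((500,184))],160);print(Q)
print("flap pin",tri([T,S],[f((548,72)),g((130,138))]))
# rack base plate
B=plane(T,[f(q) for q in [(397,112),(592,103),(594,312),(402,318)]],8);print(B)
# tray
Tr=plane(T,[(275,181),(410,173),(418,266),(280,275)],34);print(Tr,Tr.mean(0))
print("bush",plane(T,[(382,199),(393,241)],45))
M=plane(T,[(246,93),(223,150)],5);print("wrench",M)
E
```

```text
tabtop [ 526.27688546 -229.33784952  158.41523574] [np.float64(0.19652309458687972), np.float64(0.19652309458690023)]
[[ 576.66939699 -223.18539579  102.41523574]
 [ 477.45325769 -223.26695349  102.41523574]
 [ 576.65734265 -233.44990617  102.41523574]
 [ 477.39439694 -236.1006139   102.41523574]] 0.04709829320169689 1.5296572108378583
tip (array([533.5579611 ,  83.83554188, 159.41984435]), [np.float64(0.34222981409455966), np.float64(0.3422298140945357)])
[[533.43275047  83.93373558 160.        ]
 [531.94519013 134.13380338 160.        ]
 [531.43529858 146.19835573 160.        ]]
flap pin (array([585.88090226, 110.62936651, 202.73120475]), [np.float64(1.187240463713104), np.float64(1.1872404637131637)])
[[590.04024892 248.2452128    8.        ]
 [595.00894365 125.82933339   8.        ]
 [466.45173359 122.85902597   8.        ]
 [462.59586791 242.37784746   8.        ]]
[[ 625.40906465 -138.66455662   34.        ]
 [ 645.69157077 -469.91149462   34.        ]
 [ 418.45878576 -483.6378675    34.        ]
 [ 399.96955778 -149.59256985   34.        ]] [ 522.38224474 -310.45162215   34.        ]
bush [[ 580.10215475 -395.63063462   45.        ]
 [ 478.97221044 -420.1837702    45.        ]]
wrench [[855.39879265 -66.96348581   5.        ]
 [708.29812384 -10.29559189   5.        ]]
```

```bash
python3 - <<'E'
from h import *
from scipy.spatial.transform import Rotation as Ro
o=get_obs();R=Ro.from_rotvec(o["orientation"]).as_matrix();print(R)
for s in (1,-1):
    a=np.radians(1.0);x=np.array([0,0,-1.]);z=s*np.array([-np.sin(a),np.cos(a),0]);y=np.cross(z,x)
    G=np.c_[x,y,z]; d=Ro.from_matrix(R.T@G).as_rotvec(degrees=True);print(s,d,G)
E
```

```text
[[-2.47682266e-04 -9.49605824e-01  3.13446516e-01]
 [-6.61853612e-04  3.13446612e-01  9.49605593e-01]
 [-9.99999750e-01  2.77447564e-05 -7.06135211e-04]]
1 [-1.92670613e+01 -3.98093157e-02 -8.37722544e-03] [[ 0.         -0.9998477  -0.01745241]
 [ 0.         -0.01745241  0.9998477 ]
 [-1.         -0.          0.        ]]
-1 [ 1.60732929e+02 -1.18623891e-02  5.63711213e-02] [[ 0.          0.9998477   0.01745241]
 [ 0.          0.01745241 -0.9998477 ]
 [-1.          0.         -0.        ]]
```

```bash
python3 -m crank '[[[-5,0,0],[-9.6,0,0],8.7],[[-5,0,0],[-9.6,0,0],8.7],[[0,-2.1,-5.5],[0,0,0],8.7],[[0,-2.1,-5.5],[0,0,0],8.7],[[0,-2.1,-5.5],[0,0,0],8.7]]'; python3 -m crank '[[[0,-2.1,-5.5],[0,0,0],8.7],[[0,-2.1,-5.5],[0,0,0],8.7],[[0,-2.1,-5.5],[0,0,0],8.7],[[0,-2.1,-5.5],[0,0,0],8.7],[[0,-2.1,-5.5],[0,0,0],8.7]]'
```

```text
t: 0.88
ee_pos: [261.8, 427.9, 322.7]
orientation: [-1.222, 1.201, 1.222]
ft_force: [1.1, -0.2, -0.2]
width: 87.2
t: 1.5
ee_pos: [371.4, 154.6, 323.0]
orientation: [-1.222, 1.2, 1.221]
ft_force: [1.2, 0.5, -0.0]
width: 87.3
```

```bash
python3 -m crank '[[[0,-2.1,-5.5],[0,0,0],8.7],[[0,-2.1,-5.5],[0,0,0],8.7],[[0,-2.1,-5.5],[0,0,0],8.7],[[0,-2.1,-5.5],[0,0,0],8.7],[[0,-2.1,-5.5],[0,0,0],8.7]]'; python3 -m crank '[[[0,-2.1,-5.5],[0,0,0],8.7],[[0,-2.1,-5.5],[0,0,0],8.7],[[0,0,0],[0,0,0],8.7],[[0,0,0],[0,0,0],8.7]]'
python3 - <<'E'
from h import *
print(get_obs())
im=get_image("wrist");cv2.imwrite("pics/w1.png",im["pixels"][:,:,::-1])
E
```

```text
t: 2.12
ee_pos: [480.9, -119.0, 322.8]
orientation: [-1.221, 1.201, 1.221]
ft_force: [1.1, 0.9, 0.3]
width: 87.0
t: 2.62
ee_pos: [523.7, -225.9, 322.2]
orientation: [-1.22, 1.202, 1.222]
ft_force: [0.1, -0.2, 0.4]
width: 86.8
{'t': 2.625, 'qpos': array([-4.28204238e-01,  2.42631323e-01,  1.65066127e+00,  3.23035812e-04,
        1.24973190e+00, -2.01478775e+00]), 'qvel': array([ 0.02241374, -0.01874774,  0.01346243, -0.00116555, -0.00287346,
       -0.0011958 ]), 'joint_torque': array([-1.02404024e+00, -4.53006721e+01, -3.08809233e+01, -9.87264561e-02,
        3.07094291e-03, -1.79364625e-02]), 'ee_pos': array([ 523.68569245, -225.85060308,  322.17614678]), 'orientation': array([-1.21953707,  1.20195303,  1.22202146]), 'ft_force': array([ 0.13850117, -0.21046889,  0.44468199]), 'moment': array([-0.04635423,  0.0176741 ,  0.01643078]), 'width': 86.80220292558423}
```

View pics/w1.png

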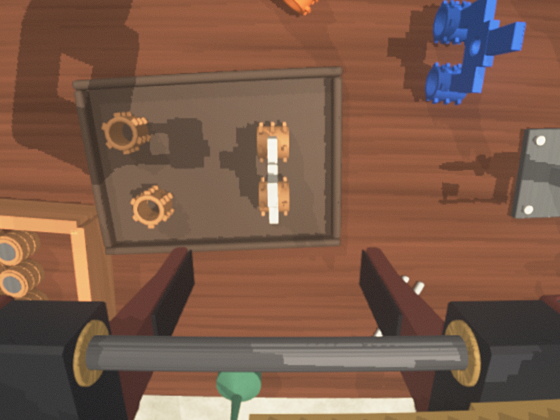

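The wrist view shows the steel carrier at (273,178), loose bushings at (122,132) and (151,208), and the rack base at the right edge. Next, an enlarged crop for the tab edges.

```bash
python3 - <<'E'
from h import *
s=cv2.imread("pics/w1.png");cv2.imwrite("pics/c3.png",cv2.resize(s[110:235,240:310],None,fx=4.8,fy=4.8,interpolation=cv2.INTER_CUBIC))
im=get_image("wrist");V=im["view"];print(-V[:3,:3].T@V[:3,3])
h=cv2.cvtColor(s,cv2.COLOR_BGR2HSV);m=((h[...,1]<60)&(h[...,2]>110)).astype(np.uint8);m[:, :240]=0;m[:,310:]=0;m[235:]=0;m[:110]=0
for y in range(132,228,3):
    x=np.where(m[y])[0]; print(y,x.min() if len(x) else 0,x.max() if len(x) else 0, [int(v) for v in s[y,265:283].mean(1)])
E
```

```text
[ 442.27039012 -227.43369103  485.32305244]
132 0 0 [135, 142, 157, 161, 151, 147, 147, 141, 143, 147, 151, 158, 163, 163, 163, 161, 152, 143]
135 0 0 [139, 139, 137, 138, 144, 162, 165, 161, 165, 165, 165, 171, 173, 173, 173, 174, 173, 172]
138 268 275 [145, 148, 164, 182, 187, 185, 184, 183, 185, 185, 186, 183, 173, 178, 181, 181, 180, 179]
141 268 276 [137, 147, 204, 246, 245, 243, 243, 243, 243, 243, 245, 243, 197, 167, 173, 180, 182, 184]
144 268 276 [128, 139, 197, 243, 242, 241, 240, 240, 240, 241, 242, 240, 195, 169, 171, 175, 181, 179]
147 268 276 [121, 132, 198, 246, 245, 243, 243, 243, 242, 243, 245, 243, 192, 162, 165, 161, 132, 123]
150 268 276 [112, 115, 176, 244, 244, 241, 241, 241, 241, 241, 243, 240, 190, 156, 158, 155, 139, 132]
153 268 276 [98, 103, 171, 244, 244, 241, 241, 241, 241, 241, 243, 241, 195, 152, 148, 151, 149, 153]
156 268 276 [98, 112, 183, 247, 245, 242, 242, 242, 242, 242, 245, 244, 191, 136, 131, 134, 134, 134]
159 268 277 [99, 97, 150, 229, 244, 242, 242, 241, 241, 242, 244, 242, 174, 103, 100, 100, 102, 113]
162 268 277 [103, 102, 137, 201, 196, 
[... 1480 characters left out ...]
158]
207 269 277 [130, 128, 136, 181, 227, 237, 235, 233, 230, 225, 224, 227, 228, 175, 149, 153, 154, 154]
210 269 277 [130, 130, 129, 153, 215, 244, 243, 242, 240, 237, 237, 242, 240, 185, 134, 131, 134, 133]
213 269 278 [119, 96, 92, 126, 205, 243, 241, 240, 239, 240, 241, 243, 242, 171, 103, 96, 99, 99]
216 269 278 [107, 102, 98, 127, 208, 244, 242, 240, 241, 240, 241, 243, 244, 175, 103, 96, 101, 100]
219 269 278 [107, 105, 102, 122, 199, 243, 242, 240, 239, 240, 240, 242, 243, 172, 104, 97, 99, 100]
222 269 278 [106, 106, 103, 116, 177, 236, 238, 237, 237, 237, 238, 240, 231, 163, 104, 96, 99, 98]
225 0 0 [104, 104, 105, 104, 104, 101, 102, 94, 96, 95, 95, 94, 97, 98, 101, 99, 99, 102]
```

View pics/c3.png

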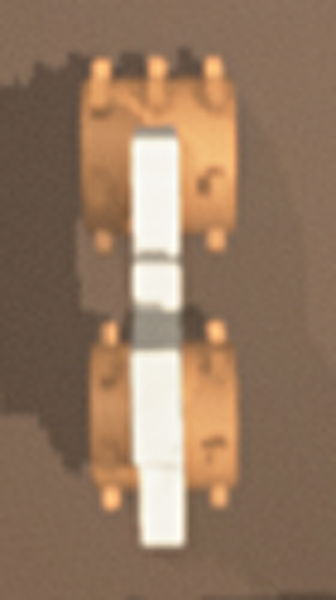

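```bash
python3 - <<'E'
from h import *
im=get_image("wrist")
c=np.array([526.3,-229.3,0]);zt=158.4
for n,dx,dz in [("sh-",-48,-56),("sh-in",-22,-56),("blk-",-22,-44),("tabbase-",-12,-44),("tabtop-",-12,0),("tabtop+",12,0),("blk+",22,-44),("sh+",48,-56)]:
    print(n,proj(im,[c+[dx,s,zt+dz] for s in(-5,5)]).round(1).tolist())
E
```

```text
sh- [[269.1, 136.4], [278.3, 136.6]]
sh-in [[268.8, 160.0], [277.8, 160.2]]
blk- [[268.6, 161.8], [277.8, 162.0]]
tabbase- [[268.5, 170.9], [277.6, 171.1]]
tabtop- [[267.5, 179.6], [277.8, 179.8]]
tabtop+ [[267.2, 203.4], [277.3, 203.6]]
blk+ [[268.1, 200.9], [277.0, 201.1]]
sh+ [[268.0, 219.4], [276.6, 219.6]]
```

```bash
cat >> h.py <<'E'
from scipy.optimize import least_squares
E
python3 - <<'E'
from h import *
W=get_image("wrist");T=get_image("top");S=get_image("scene")
# (image, local x, local y(None=mid), local z rel tabtop, pixel u or None, v or None)
obs=[(W,-48,0,-56,272.0,138.5),(W,-12,0,0,272.3,183.0),(W,12,0,0,272.6,207.2),(W,48,0,-56,273.7,224.2),
 (T,0,0,0,318.4,217.5),(S,0,0,0,215,207)]
obs+=[(T,48,0,-56,((530+558)/2-360)/6+284.5,108/6+179.5),(T,-48,0,-56,((533+567)/2-360)/6+284.5,370/6+179.5)]
def f(p):
    c,s=np.cos(p[3]),np.sin(p[3]);r=[]
    for im,x,y,z,u,v in obs:
        q=proj(im,[p[0]+c*x-s*y,p[1]+s*x+c*y,p[2]+z])[0];r+=[q[0]-u,q[1]-v]
    return np.array(r)
r=least_squares(f,[527,-229,158,0]);print(r.x,np.degrees(r.x[3]));print(r.fun.reshape(-1,2).round(1))
E
```

```text
[ 5.28360216e+02 -2.29119503e+02  1.64772139e+02  3.12408365e-02] 1.7899680820651864
[[ 0.4  0.3]
 [-0.   0.1]
 [ 0.1 -0. ]
 [-0.1 -1.4]
 [ 0.1 -1.2]
 [-0.2 -1. ]
 [-0.1 -0.2]
 [ 0.7 -1.4]]
```

```bash
python3 -m crank '[[[5,-0.47,-0.32],[-0.9,0,0],8.7],[[5,0,0],[0,0,0],8.7],[[5,0,0],[0,0,0],8.7],[[3,0,0],[0,0,0],8.7],[[0,0,0],[0,0,0],8.7]]'
python3 - <<'E'
from h import *
o=get_obs();print(o["ee_pos"],o["ft_force"])
im=get_image("wrist");cv2.imwrite("pics/w2.png",im["pixels"][:,:,::-1])
E
```

```text
t: 3.55
ee_pos: [527.5, -228.2, 140.8]
orientation: [-1.23, 1.195, 1.237]
ft_force: [0.5, -0.7, 0.3]
width: 86.9
[ 527.51444561 -228.18985796  140.75014136] [ 0.50256527 -0.68563075  0.34218281]
```

View pics/w2.png

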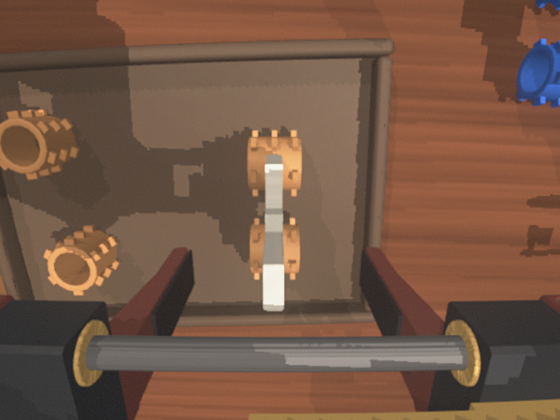

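```bash
python3 - <<'E'
from h import *
W=get_image("wrist");s=W["pixels"].astype(int).mean(2)
print([(y,int(s[y,268:280].mean())) for y in range(156,170)])
print([(y,int(s[y,268:280].mean())) for y in range(205,318)])
for y in (175,200,270,290,305): print(y,s[y,258:292].astype(int).tolist())
cv2.imwrite("pics/c4.png",cv2.resize(W["pixels"][150:320,235:315,::-1],None,fx=3.5,fy=3.5,interpolation=cv2.INTER_CUBIC))
E
```

```text
[(156, 148), (157, 147), (158, 147), (159, 144), (160, 156), (161, 208), (162, 239), (163, 243), (164, 242), (165, 242), (166, 242), (167, 242), (168, 242), (169, 230)]
[(205, 164), (206, 146), (207, 143), (208, 144), (209, 144), (210, 151), (211, 169), (212, 183), (213, 185), (214, 184), (215, 184), (216, 184), (217, 184), (218, 184), (219, 184), (220, 184), (221, 184), (222, 184), (223, 183), (224, 184), (225, 183), (226, 184), (227, 182), (228, 165), (229, 146), (230, 142), (231, 143), (232, 143), (233, 143), (234, 144), (235, 144), (236, 144), (237, 144), (238, 144), (239, 144), (240, 144), (241, 144), (242, 144), (243, 144), (244, 144), (245, 144), (246, 144), (247, 144), (248, 144), (249, 145), (250, 144), (251, 144), (252, 144), (253, 144), (254, 145), (255, 145), (256, 145), (257, 144), (258, 142), (259, 154), (260, 201), (261, 231), (262, 237), (263, 238), (264, 238), (265, 238), (266, 238), (267, 238), (268, 238), (269, 237), (270, 237), (271, 237), (272, 237), (273, 236), (274, 236), (275, 236), (276, 236), (277, 236), (278, 236), (279, 236), (280, 236), (281, 236), (282, 
[... 570 characters left out ...]
161, 154, 124, 116, 115]
200 [94, 94, 93, 96, 95, 93, 90, 87, 121, 180, 188, 187, 187, 187, 186, 184, 186, 186, 187, 187, 187, 187, 187, 186, 184, 160, 114, 99, 100, 99, 102, 103, 105, 104]
270 [170, 166, 132, 114, 113, 131, 190, 232, 240, 238, 237, 237, 237, 238, 237, 238, 238, 237, 237, 237, 237, 237, 236, 236, 237, 238, 230, 178, 124, 113, 116, 116, 122, 149]
290 [105, 106, 105, 105, 104, 107, 157, 225, 241, 240, 238, 238, 237, 238, 237, 238, 238, 238, 239, 239, 239, 239, 239, 239, 240, 242, 231, 152, 103, 103, 109, 107, 108, 108]
305 [69, 68, 69, 68, 66, 67, 83, 120, 141, 156, 194, 203, 201, 200, 201, 201, 201, 202, 200, 199, 201, 201, 205, 205, 190, 150, 114, 81, 64, 69, 68, 70, 72, 68]
```

View pics/c4.png

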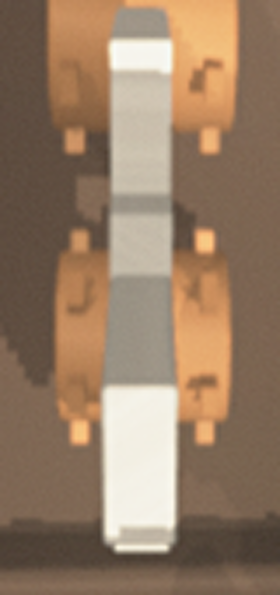

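```bash
python3 - <<'E'
from h import *
W=get_image("wrist")
obs=[(-12,-5,0,263.9,260),(-12,5,0,285.2,260),(-12,0,0,274.5,260),(12,0,0,None,307.3),(-12,0,-44,275,228.5),(-22,0,-44,None,211),(12,-5,0,264.0,300),(12,5,0,285,300)]
obs=[o if i<6 else o[:4]+(None,) for i,o in enumerate(obs)]
def f(p):
    c,s=np.cos(p[3]),np.sin(p[3]);r=[]
    for x,y,z,u,v in obs:
        q=proj(W,[p[0]+c*x-s*y,p[1]+s*x+c*y,p[2]+z])[0]
        r+=[q[0]-u if u else 0,q[1]-v if v else 0]
    return np.array(r)
r=least_squares(f,[527,-229,158,0.03]);print(r.x,np.degrees(r.x[3]));print(r.fun.reshape(-1,2).round(1))
for n,dx,dz in [("sh-",-48,-56),("sh-in",-22,-56),("blk-",-22,-44),("tabbase-",-12,-44),("tabtop-",-12,0),("tabtop+",12,0),("blk+",22,-44),("sh+",48,-56)]:
    print(n,proj(W,[r.x[0]+dx,r.x[1],r.x[2]+dz]).round(1).tolist())
E
```

```text
[ 5.29514492e+02 -2.30724149e+02  1.63090392e+02  3.20122847e-02] 1.8341688065609008
[[-0.3  0.7]
 [ 0.3  0.8]
 [ 0.   0.8]
 [ 0.  -1.1]
 [-0.  -1.3]
 [ 0.  -0.2]
 [ 0.1  0. ]
 [-0.1  0. ]]
sh- [[277.8, 161.9]]
sh-in [[276.2, 204.8]]
blk- [[276.2, 210.8]]
tabbase- [[275.6, 227.2]]
tabtop- [[275.4, 260.8]]
tabtop+ [[273.7, 306.2]]
blk+ [[273.8, 279.6]]
sh+ [[272.6, 305.5]]
```

```bash
python3 -m crank '[[[1.5,-0.2,-0.23],[0,0,0],8.7],[[0,0,0],[0,0,0],6],[[0,0,0],[0,0,0],3],[[0,0,0],[0,0,0],0.4],[[0,0,0],[0,0,0],0.4]]'; python3 -m crank '[[[0,0,0],[0,0,0],0.4],[[0,0,0],[0,0,0],0.4],[[0,0,0],[0,0,0],0.4]]'
```

```text
t: 4.32
ee_pos: [531.2, -231.7, 127.9]
orientation: [-1.233, 1.194, 1.232]
ft_force: [0.3, -0.1, -0.1]
width: 50.2
t: 4.7
ee_pos: [531.1, -231.6, 127.7]
orientation: [-1.233, 1.194, 1.233]
ft_force: [0.5, -0.6, -0.4]
width: 20.3
```

```bash
python3 -m crank '[[[0,0,0],[0,0,0],0.4],[[0,0,0],[0,0,0],0.4],[[0,0,0],[0,0,0],0.4],[[0,0,0],[0,0,0],0.4]]'; python3 -m crank '[[[-0.2,0,0],[0,0,0],0.4],[[-0.3,0,0],[0,0,0],0.4],[[0,0,0],[0,0,0],0.4]]'
```

```text
t: 5.2
ee_pos: [531.1, -231.6, 127.6]
orientation: [-1.233, 1.194, 1.233]
ft_force: [0.1, 0.9, 0.4]
width: 9.6
t: 5.58
ee_pos: [531.1, -231.6, 132.8]
orientation: [-1.233, 1.194, 1.233]
ft_force: [-0.9, -0.2, -4.0]
width: 9.8
```

```bash
python3 -m crank '[[[-4,0,0],[0,0,0],0.4],[[-4,0,0],[0,0,0],0.4],[[-4,0,0],[0,0,0],0.4],[[-3,0,1],[0,0,0],0.4],[[0,0,4],[0,0,0],0.4]]'; python3 -m crank '[[[0,0,5],[0,0,0],0.4],[[0,0,5],[0,0,0],0.4],[[0,0,5],[0,0,0],0.4],[[0,0,4],[0,0,0],0.4],[[0,0,0],[0,0,0],0.4]]'
python3 - <<'E'
from h import *
for n in ("scene","top"):
    im=get_image(n); cv2.imwrite(f"pics/{n}1.png",im["pixels"][:,:,::-1])
o=get_obs();print(o["ee_pos"],o["ft_force"],o["width"])
E
```

```text
t: 6.2
ee_pos: [531.1, -182.9, 285.6]
orientation: [-1.235, 1.193, 1.226]
ft_force: [0.7, -0.2, -5.4]
width: 10.2
t: 6.82
ee_pos: [522.9, 10.5, 282.6]
orientation: [-1.235, 1.192, 1.236]
ft_force: [0.2, 0.6, -4.9]
width: 9.9
[523.24077649   8.33325991 282.601205  ] [-0.04795734  0.00725744 -4.30733643] 9.63467256124583
```

View pics/scene1.png

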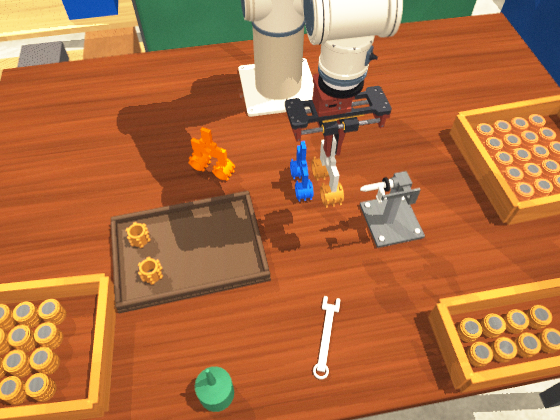

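View pics/top1.png

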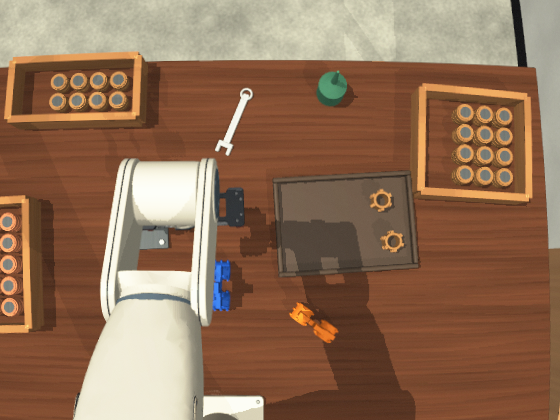

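```bash
python3 -m crank '[[[3,-1.37,2.1],[0,0,0],0.4],[[3,0,0],[0,0,0],0.4],[[3.2,0,0],[0,0,0],0.4],[[0,0,0],[0,0,0],0.4],[[0,0,0],[0,0,0],0.4]]'
python3 - <<'E'
from h import *
o=get_obs();print(o["ee_pos"],o["ft_force"],o["width"])
a=get_image("scene")["pixels"][:,:,::-1];b=get_image("wrist")["pixels"][:,:,::-1]
cv2.imwrite("pics/w3.png",b);cv2.imwrite("pics/s3.png",a)
cv2.imwrite("pics/c5.png",cv2.resize(a[130:230,310:430],None,fx=6,fy=6,interpolation=cv2.INTER_CUBIC))
E
```

```text
t: 7.55
ee_pos: [537.2, 28.9, 191.7]
orientation: [-1.233, 1.194, 1.231]
ft_force: [0.3, -0.0, -3.3]
width: 9.7
[537.24682671  28.92586967 191.65867136] [ 0.25808639 -0.0269062  -3.28363107] 9.681652082550853
```

View pics/w3.png

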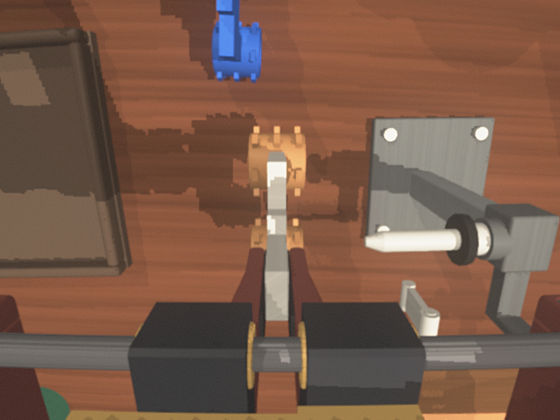

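View pics/c5.png

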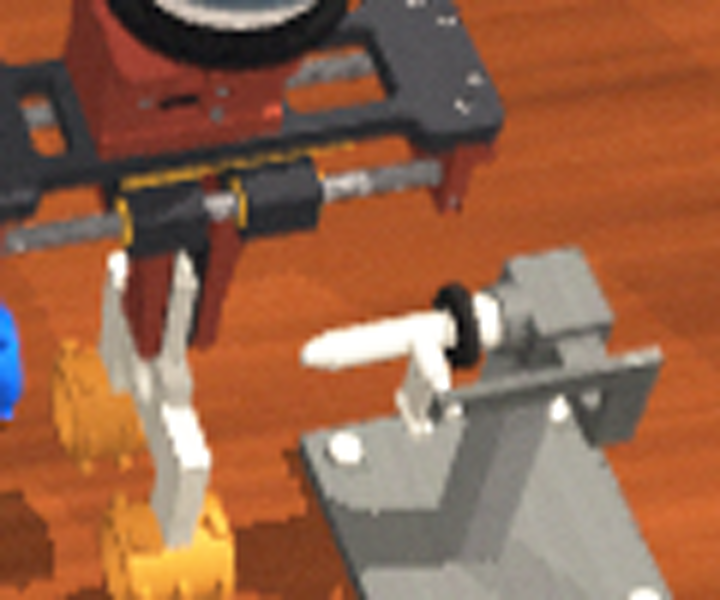

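```bash
python3 - <<'E'
from h import *
W=get_image("wrist");b=W["pixels"][:,:,::-1]
cv2.imwrite("pics/c6.png",np.hstack([cv2.resize(b[125:330,225:330],None,fx=2.9,fy=2.9,interpolation=cv2.INTER_CUBIC),cv2.resize(b[185:345,355:525],None,fx=2.9,fy=2.9*205/160,interpolation=cv2.INTER_CUBIC)]))
s=b.astype(int).mean(2)
p=s[:,271:283].mean(1).astype(int);print([(y,p[y]) for y in range(145,330) if abs(p[y]-p[y-1])>5])
for y in (170,185,200,250,280,300): print(y,s[y,262:294].astype(int).tolist())
for x in range(364,446,6):
    print(x,[ (y) for y in range(222,262) if s[y,x]>165][::1][:1],[ (y) for y in range(222,262) if s[y,x]>165][-1:],s[225:258,x].astype(int).tolist() if x in(400,436) else '')
E
```

```text
[(147, np.int64(158)), (148, np.int64(165)), (150, np.int64(146)), (161, np.int64(177)), (162, np.int64(230)), (163, np.int64(244)), (176, np.int64(235)), (177, np.int64(214)), (178, np.int64(206)), (180, np.int64(197)), (208, np.int64(179)), (209, np.int64(159)), (210, np.int64(146)), (215, np.int64(161)), (216, np.int64(179)), (217, np.int64(185)), (219, np.int64(198)), (220, np.int64(204)), (233, np.int64(193)), (234, np.int64(168)), (235, np.int64(146)), (271, np.int64(163)), (272, np.int64(180)), (320, np.int64(135)), (321, np.int64(108)), (322, np.int64(101))]
170 [126, 127, 125, 122, 148, 214, 244, 243, 241, 241, 240, 241, 240, 241, 241, 240, 241, 240, 241, 241, 241, 242, 244, 243, 184, 129, 145, 158, 160, 133, 123, 127]
185 [99, 99, 99, 95, 110, 182, 235, 206, 185, 187, 188, 186, 187, 187, 189, 188, 187, 187, 190, 187, 188, 190, 189, 181, 148, 139, 141, 140, 141, 143, 141, 140]
200 [97, 81, 76, 75, 84, 128, 183, 191, 188, 189, 189, 190, 189, 189, 188, 188, 189, 189, 188, 189, 188, 191, 190, 176, 112, 98, 105, 106, 104, 105, 104, 104]
250 [75, 86, 96, 93, 109, 137, 143, 144, 1
[... 288 characters left out ...]
 111, 149, 162, 160, 162, 162, 164, 168, 170, 171, 179, 181, 183, 182, 182, 181, 182, 181, 181, 185, 185, 183, 160, 108, 59, 48, 53, 53, 59]
364 [] [] 
370 [236] [247] 
376 [234] [249] 
382 [225] [251] 
388 [227] [251] 
394 [232] [251] 
400 [231] [250] [140, 140, 143, 141, 136, 144, 166, 190, 208, 221, 228, 232, 236, 238, 240, 241, 243, 244, 244, 243, 241, 238, 236, 233, 230, 216, 162, 120, 108, 107, 113, 111, 111]
406 [231] [250] 
412 [231] [250] 
418 [231] [250] 
424 [231] [250] 
430 [231] [250] 
436 [231] [249] [136, 136, 134, 135, 144, 162, 185, 206, 219, 227, 232, 235, 238, 240, 240, 242, 243, 244, 243, 240, 239, 236, 234, 230, 219, 161, 108, 99, 104, 106, 106, 106, 107]
442 [231] [249]
```

View pics/c6.png

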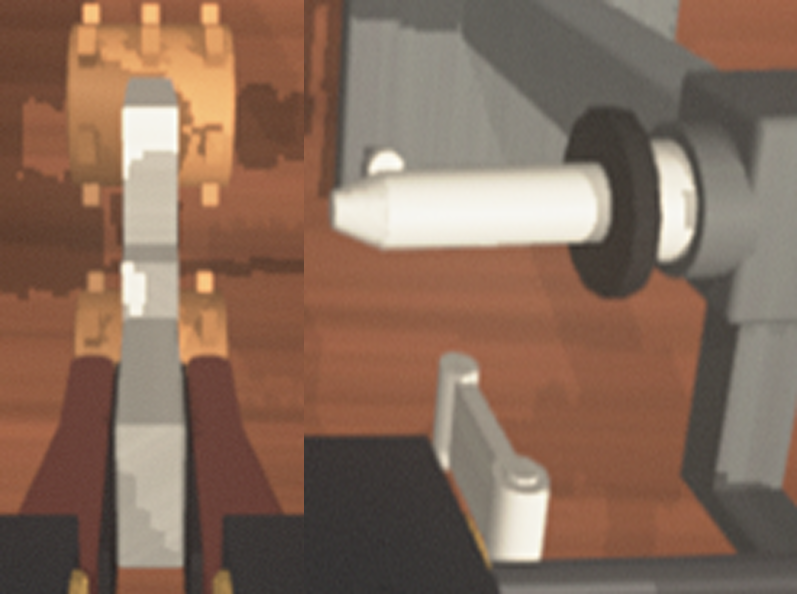

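```bash
cat > fit.py <<'E'
from h import *
def fit(W,rows,cols,p0=(535,30,161,0.03,0)):
    # rows: dict name->row ; cols: list (lx,lz,u_left,u_right); params eye x,y,z,yaw,pitch(about local y)
    L={"sh-":(-48,10),"shin":(-22,10),"blk-":(-22,22),"tb-":(-12,22),"tt-":(-12,66),"tt+":(12,66)}
    def w(p,x,y,z):
        c,s=np.cos(p[4]),np.sin(p[4]);x,z=c*x+s*z,-s*x+c*z
        c,s=np.cos(p[3]),np.sin(p[3]);return [p[0]+c*x-s*y,p[1]+s*x+c*y,p[2]+z]
    def f(p):
        r=[proj(W,w(p,L[k][0],0,L[k][1]))[0][1]-v for k,v in rows.items()]
        for x,z,a,b in cols:
            r+=[proj(W,w(p,x,-5,z))[0][0]-a,proj(W,w(p,x,5,z))[0][0]-b]
        return np.array(r)
    r=least_squares(f,p0);return r.x,r.fun
E
python3 - <<'E'
from fit import *
W=get_image("wrist")
x,e=fit(W,{"sh-":161.2,"shin":208.9,"blk-":215.3,"tb-":234.2,"tt-":271.2,"tt+":320.2},[(-48,10,266.6,286.2),(-12,66,264.3,288.0),(12,66,264.8,288.1)])
print(x.round(3),np.degrees(x[3:]),e.round(1))
P=plane(W,[(364.5,241.6),(382,241.4),(400,241.0),(442,240.2)],160);print(P)
d=P[3]-P[1];print("yaw",np.degrees(np.arctan2(-d[0],d[1])))
o=get_obs();print(o["ee_pos"]); from scipy.spatial.transform import Rotation as Ro
print(Ro.from_rotvec(o["orientation"]).as_matrix().round(4))
S=get_image("scene");e0=x[:3]
for q in [e0+[0,0,66],e0+[48,1.5,10]]: print(proj(S,q))
E
```

```text
[ 5.35064e+02  2.87710e+01  1.61396e+02  3.40000e-02 -1.30000e-02] [ 1.93994109 -0.74961514] [ 1.  -0.3 -0.1 -1.1 -0.3  0.7  0.4 -0.6 -0.1  0.5 -0.  -0.2]
[[535.74430667  82.76576031 160.        ]
 [535.28059672  93.54403446 160.        ]
 [534.67913586 104.65956648 160.        ]
 [533.37630536 130.84084033 160.        ]]
yaw 2.9228560560343575
[537.30128018  29.47193985 192.03075147]
[[ 2.400e-03 -9.995e-01 -3.170e-02]
 [ 0.000e+00 -3.170e-02  9.995e-01]
 [-1.000e+00 -2.400e-03 -1.000e-04]]
[[338.49277458 172.61069653]]
[[342.15356941 207.39420021]]
```

```bash
python3 - <<'E'
from fit import *
S=get_image("scene");W=get_image("wrist")
for q in [(535.7,83,160),(534.2,83,160),(533.5,130,160)]: print(proj(S,q))
print(proj(S,[535.06+48,30.3,171.4]),proj(S,[535.06-48,27.2,171.4]),proj(S,[535.06+12,29.3,227.4]))
b=S["pixels"][:,:,::-1];cv2.imwrite("pics/c7.png",cv2.resize(b[160:220,325:405],None,fx=10,fy=10,interpolation=cv2.INTER_LINEAR))
E
```

```text
[[359.7740515  189.18548027]]
[[359.58434936 188.63988651]]
[[380.44041721 185.34605893]]
[[342.16703906 207.38954501]] [[329.68660195 172.12203382]] [[340.22371364 177.12537928]]
```

View pics/c7.png

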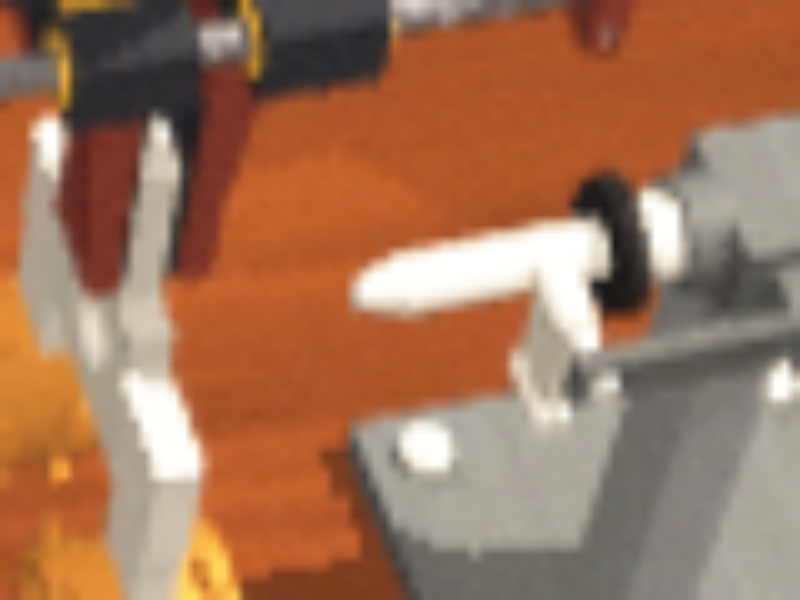

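```bash
python3 -m crank '[[[0.19,-0.25,0],[-0.4,0,0],0.4],[[0,0,2],[0,0,0],0.4],[[0,0,2],[0,0,0],0.4],[[0,0,0],[0,0,0],0.4],[[0,0,0],[0,0,0],0.4]]'
python3 - <<'E'
from h import *
o=get_obs();print(o["ee_pos"],o["ft_force"],o["width"])
W=get_image("wrist")
b=W["pixels"][:,:,::-1]
cv2.imwrite("pics/w4.png",b)
s=b.astype(int).mean(2)
p=s[:,271:283].mean(1).astype(int);print([(y,p[y]) for y in range(145,330) if abs(p[y]-p[y-1])>5])
for y in (170,280,300): print(y,s[y,262:294].astype(int).tolist())
a=get_image("scene")["pixels"][:,:,::-1];cv2.imwrite("pics/c8.png",cv2.resize(a[160:220,325:405],None,fx=10,fy=10,interpolation=cv2.INTER_LINEAR))
E
```

```text
t: 8.52
ee_pos: [537.3, 70.3, 188.7]
orientation: [-1.239, 1.19, 1.239]
ft_force: [-0.4, 0.5, -4.9]
width: 9.7
[537.25096933  70.27304757 188.71852098] [-0.44270296  0.46095115 -4.88219578] 9.65820408546531
[(161, np.int64(172)), (162, np.int64(226)), (163, np.int64(242)), (175, np.int64(232)), (176, np.int64(213)), (177, np.int64(206)), (179, np.int64(194)), (208, np.int64(174)), (209, np.int64(154)), (210, np.int64(142)), (215, np.int64(160)), (216, np.int64(179)), (217, np.int64(185)), (234, np.int64(161)), (235, np.int64(143)), (271, np.int64(159)), (272, np.int64(176)), (320, np.int64(132)), (321, np.int64(109)), (322, np.int64(101))]
170 [122, 122, 123, 121, 143, 208, 240, 240, 239, 239, 239, 239, 238, 239, 239, 239, 239, 239, 239, 239, 239, 240, 242, 240, 177, 118, 128, 164, 170, 161, 125, 113]
280 [52, 48, 92, 155, 177, 181, 181, 182, 181, 181, 180, 179, 177, 177, 179, 178, 180, 178, 178, 175, 177, 176, 174, 175, 175, 162, 132, 77, 47, 55, 71, 78]
300 [47, 47, 63, 110, 146, 155, 157, 156, 157, 160, 159, 156, 163, 176, 179, 178, 177, 175, 176, 176, 179, 179, 181, 179, 177, 158, 107, 58, 47, 46, 51, 58]
```

View pics/w4.png

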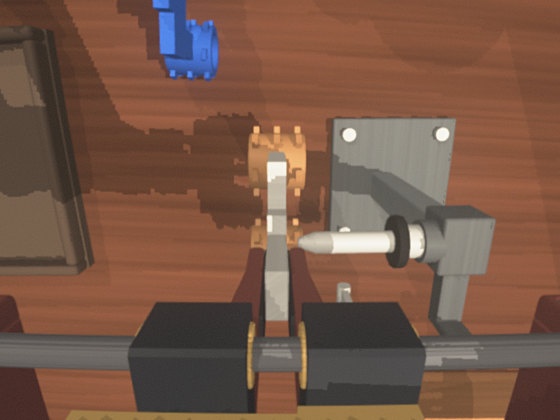

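View pics/c8.png

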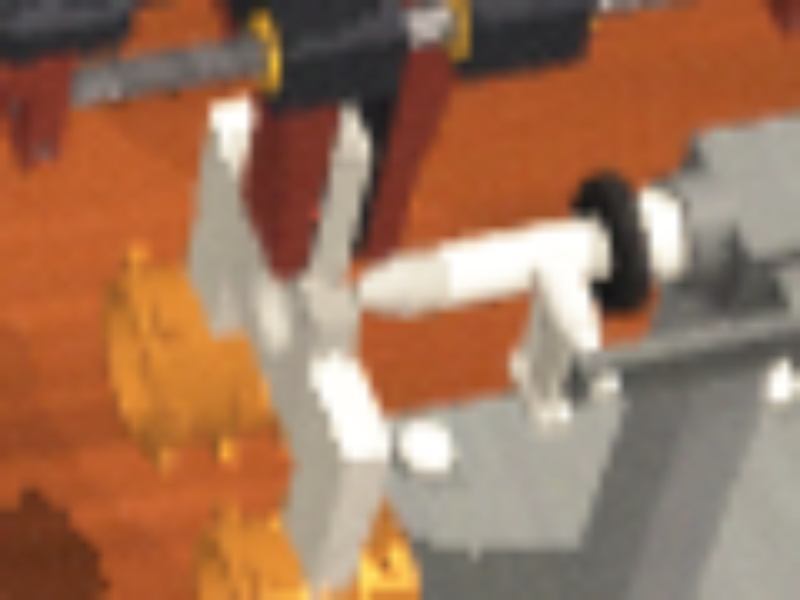

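```bash
python3 - <<'E'
from fit import *
W=get_image("wrist");s=W["pixels"].astype(int).mean(2)
x,e=fit(W,{"sh-":161.2,"shin":208.6,"blk-":215.3,"tb-":233.9,"tt-":271.2,"tt+":320.2},[(-48,10,266.6,286.2),(-12,66,264.3,288.0),(12,66,264.8,288.1)])
print(x.round(3),e.round(1))
C=[]
for c in range(296,392,4):
    g=np.abs(np.diff(cv2.GaussianBlur(s.astype(np.float32),(1,3),0)[225:262,c])); 
    up=225+np.argmax(g[:15])+.5; lo=225+20+np.argmax(g[20:])+.5 if c>310 else 225+15+np.argmax(g[15:])+.5
    C.append((c,up,lo,(up+lo)/2))
print(C)
ax=[(c,m) for c,u,l,m in C if c>=324 and c<384]
P=plane(W,ax,160);k=np.polyfit(P[:,1],P[:,0],1);print("yaw",-np.degrees(np.arctan(k[0])),"x at 83",np.polyval(k,83), "at eye",np.polyval(k,x[1]))
print("tip",plane(W,[(298,242.3)],160))
o=get_obs();print(o["ee_pos"])
E
```

```text
[ 5.34743e+02  6.90670e+01  1.57800e+02  4.20000e-02 -7.00000e-03] [ 0.9 -0.1 -0.2 -1.  -0.2  0.6  0.4 -0.6 -0.1  0.5  0.  -0.2]
[(296, np.float64(225.5), np.float64(247.5), np.float64(236.5)), (300, np.float64(238.5), np.float64(246.5), np.float64(242.5)), (304, np.float64(235.5), np.float64(248.5), np.float64(242.0)), (308, np.float64(233.5), np.float64(249.5), np.float64(241.5)), (312, np.float64(232.5), np.float64(251.5), np.float64(242.0)), (316, np.float64(231.5), np.float64(252.5), np.float64(242.0)), (320, np.float64(231.5), np.float64(252.5), np.float64(242.0)), (324, np.float64(231.5), np.float64(252.5), np.float64(242.0)), (328, np.float64(231.5), np.float64(252.5), np.float64(242.0)), (332, np.float64(232.5), np.float64(252.5), np.float64(242.5)), (336, np.float64(232.5), np.float64(252.5), np.float64(242.5)), (340, np.float64(228.5), np.float64(252.5), np.float64(240.5)), (344, np.float64(226.5), np.float64(252.5), np.float64(239.5)), (348, np.float64(227.5), np.float64(252.5), np.float64(240.0)), (352, np.float64(232.5), np.float64(252.5), np.float64(242.5)), (356, np.float64(232.5), np.float64(252.5), np.float64(242.5)), (360, np.float64(232.5), np.float64(252.5), np.float64(242.5)), (364, np.float64(232.5), np.float64(252.5), np.float64(242.5)), (368, np.float64(232.5), np.float64(251.5), np.float64(242.0)), (372, np.float64(232.5), np.float64(251.5), np.float64(242.0)), (376, np.float64(232.5), np.float64(251.5), np.float64(242.0)), (380, np.float64(231.5), np.float64(251.5), np.float64(241.5)), (384, np.float64(231.5), np.float64(251.5), np.float64(241.5)), (388, np.float64(230.5), np.float64(251.5), np.float64(241.0))]
yaw 1.8572066273857093 x at 83 535.1319219578718 at eye 535.5837243997984
tip [[535.74256432  82.09339971 160.        ]]
[537.32613664  69.57453646 188.73548586]
```

```bash
python3 -m crank '[[[-0.13,-0.08,0.2],[0,0,0],0.4],[[0,0,0.6],[0,0,0],0.4],[[0,0,0.6],[0,0,0],0.4],[[0,0,0],[0,0,0],0.4]]'; python3 -m crank '[[[0,0,0.5],[0,0,0],0.4],[[0,0,0],[0,0,0],0.4]]';  python3 -c "
from h import *
o=get_obs();print(o['ee_pos'],o['ft_force'],o['moment'])"
```

```text
t: 9.18
ee_pos: [537.6, 84.3, 190.1]
orientation: [-1.238, 1.19, 1.238]
ft_force: [-0.3, -0.5, -3.7]
width: 10.0
t: 9.43
ee_pos: [537.4, 89.1, 190.1]
orientation: [-1.238, 1.19, 1.238]
ft_force: [-0.3, 1.0, -4.3]
width: 9.9
[537.40233812  89.06321041 190.06826213] [-0.34141978  0.97057727 -4.27572069] [0.01399308 0.02303577 0.00677311]
```

```bash
python3 -m crank '[[[0,0,0.4],[0,0,0],0.4],[[0,0,0.4],[0,0,0],0.4],[[0,0,0],[0,0,0],0.4]]'; python3 - <<'E'
from h import *
for i in range(3):
  a=get_image("scene")["pixels"][:,:,::-1];o=get_obs();print(o['ee_pos'],o['ft_force'],o['moment'])
b=get_image("wrist")["pixels"][:,:,::-1]
cv2.imwrite("pics/c9.png",np.hstack([cv2.resize(a[160:220,335:405],None,fx=6,fy=6,interpolation=cv2.INTER_LINEAR),cv2.resize(b[150:330,250:430],None,fx=2,fy=2,interpolation=cv2.INTER_LINEAR)]))
E
```

```text
t: 9.8
ee_pos: [537.1, 97.1, 190.1]
orientation: [-1.238, 1.19, 1.238]
ft_force: [-0.2, -0.1, -4.7]
width: 9.9
[537.11145727  96.93066626 190.08749348] [ 0.22296986 -0.34702769 -4.55607743] [ 0.02808048  0.01961958 -0.01856391]
[537.09988787  96.82623234 190.05934579] [-0.25902753  0.36448628 -4.16416348] [ 0.03582507 -0.05056951 -0.02158055]
[537.11835686  96.73538165 190.06832856] [-0.61675016  0.31110163 -4.80514597] [0.00187209 0.010218   0.01625637]
```

View pics/c9.png

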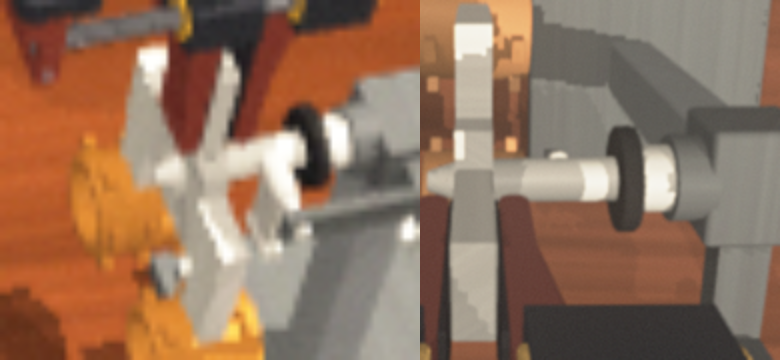

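```bash
python3 -m crank '[[[0,0,0.4],[0,0,0],0.4],[[0,0,0.4],[0,0,0],0.4],[[0,0,0.4],[0,0,0],0.4]]'; python3 -m crank '[[[0,0,0.4],[0,0,0],0.4],[[0,0,0.4],[0,0,0],0.4]]';python3 -m crank '[[[0,0,0.4],[0,0,0],0.4],[[0,0,0.4],[0,0,0],0.4]]'; python3 -m crank '[[[0,0,0.3],[0,0,0],0.4],[[0,0,0],[0,0,0],0.4]]'; python3 - <<'E'
from h import *
for i in range(3):
  a=get_image("scene")["pixels"][:,:,::-1];o=get_obs();print(o['ee_pos'],o['ft_force'],o['moment'])
b=get_image("wrist")["pixels"][:,:,::-1]
cv2.imwrite("pics/c10.png",np.hstack([cv2.resize(a[160:220,335:405],None,fx=6,fy=6,interpolation=cv2.INTER_LINEAR),cv2.resize(b[150:330,250:430],None,fx=2,fy=2,interpolation=cv2.INTER_LINEAR)]))
E
```

```text
t: 10.38
ee_pos: [536.6, 109.1, 190.1]
orientation: [-1.238, 1.19, 1.238]
ft_force: [-0.1, 0.3, -4.2]
width: 9.5
t: 10.62
ee_pos: [536.3, 117.0, 190.1]
orientation: [-1.238, 1.191, 1.238]
ft_force: [-0.9, -0.3, -4.7]
width: 9.5
t: 10.88
ee_pos: [536.0, 125.0, 190.1]
orientation: [-1.238, 1.191, 1.238]
ft_force: [0.3, -0.7, -4.3]
width: 9.9
t: 11.12
ee_pos: [535.9, 128.0, 190.0]
orientation: [-1.238, 1.19, 1.238]
ft_force: [1.1, 0.9, -4.1]
width: 10.0
[535.81835305 127.82072134 189.98836202] [ 0.22331389  0.31259845 -5.06125208] [ 0.03452714 -0.01825841 -0.02323259]
[535.8332878  127.71999804 189.99514194] [-0.46408175 -0.29444438 -4.37262634] [-0.02057885  0.02442416 -0.06208083]
[535.83999175 127.69611178 190.02385185] [ 5.68125549e-01  8.79839999e-04 -4.01362253e+00] [0.03725969 0.000404   0.02594321]
```

View pics/c10.png

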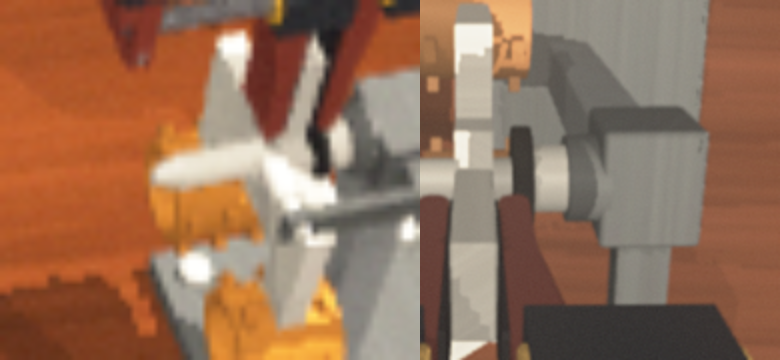

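```bash
python3 -m crank '[[[0,0,0.2],[0,0,0],0.4],[[0,0,0.2],[0,0,0],0.4]]'; python3 -m crank '[[[0,0,0.2],[0,0,0],0.4],[[0,0,0],[0,0,0],0.4]]';python3 -m crank '[[[0,0,0.15],[0,0,0],0.4],[[0,0,0],[0,0,0],0.4]]'; python3 - <<'E'
from h import *
for i in range(4):
  a=get_image("scene")["pixels"][:,:,::-1];o=get_obs();print(o['ee_pos'],o['ft_force'],o['moment'])
b=get_image("wrist")["pixels"][:,:,::-1]
cv2.imwrite("pics/c11.png",np.hstack([cv2.resize(a[160:220,335:405],None,fx=6,fy=6,interpolation=cv2.INTER_LINEAR),cv2.resize(b[150:330,250:430],None,fx=2,fy=2,interpolation=cv2.INTER_LINEAR)]))
E
```

```text
t: 11.58
ee_pos: [535.8, 131.8, 190.1]
orientation: [-1.238, 1.191, 1.238]
ft_force: [-0.6, -0.5, -3.7]
width: 9.6
t: 11.82
ee_pos: [535.7, 133.7, 190.1]
orientation: [-1.238, 1.19, 1.238]
ft_force: [1.0, -1.0, -3.9]
width: 9.9
t: 12.08
ee_pos: [535.6, 135.0, 190.1]
orientation: [-1.238, 1.191, 1.238]
ft_force: [1.6, -3.1, -4.2]
width: 10.0
[535.64016183 135.01381144 190.0932258 ] [ 1.66125752 -2.56268959 -4.1779512 ] [-0.59459469 -0.05291433  0.03668066]
[535.62888716 135.00342866 190.09852332] [-0.00866282 -3.31574962 -3.95117851] [-0.61881285  0.00192229  0.04152413]
[535.63351175 135.00716258 190.09327999] [-0.12591918 -4.36784853 -4.14595163] [-0.65459549 -0.05173843  0.05629764]
[535.65099379 135.04468941 190.09976489] [-0.01872764 -3.51708638 -4.4738905 ] [-0.71304354 -0.04517405  0.08794113]
```

View pics/c11.png

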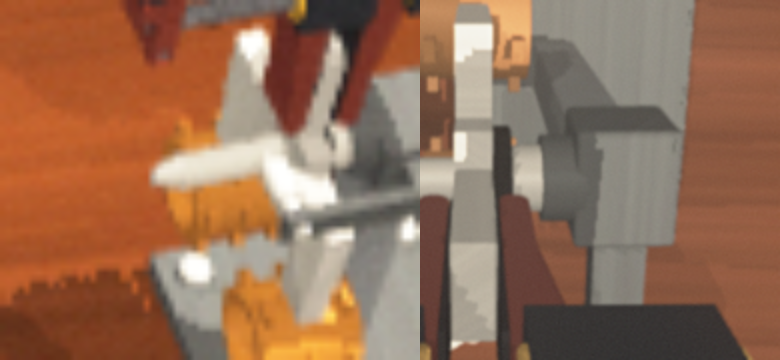

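```bash
python3 -m crank '[[[0,0,0.15],[0,0,0],0.4],[[0,0,0],[0,0,0],0.4]]'; python3 -m crank '[[[0,0,0.15],[0,0,0],0.4],[[0,0,0],[0,0,0],0.4]]'; python3 -m crank '[[[0,0,0.1],[0,0,0],0.4],[[0,0,0],[0,0,0],0.4]]'; python3 - <<'E'
from h import *
for i in range(4):
  a=get_image("scene")["pixels"][:,:,::-1];o=get_obs();print(o['ee_pos'],o['ft_force'],o['moment'])
cv2.imwrite("pics/c12.png",cv2.resize(a[160:220,335:405],None,fx=10,fy=10,interpolation=cv2.INTER_LINEAR))
E
```

```text
t: 12.58
ee_pos: [535.5, 136.6, 190.1]
orientation: [-1.238, 1.191, 1.238]
ft_force: [0.6, -5.1, -3.3]
width: 9.5
t: 12.82
ee_pos: [535.5, 137.9, 190.1]
orientation: [-1.239, 1.191, 1.238]
ft_force: [0.7, -5.8, -3.2]
width: 10.2
t: 13.08
ee_pos: [535.4, 138.7, 190.1]
orientation: [-1.239, 1.191, 1.238]
ft_force: [0.7, -6.1, -4.1]
width: 9.7
[535.45243062 138.72012746 190.09399121] [ 0.06534483 -6.38760361 -3.34177341] [-1.29718716 -0.01080972  0.14392746]
[535.44882432 138.72066057 190.08706011] [ 1.01242732 -6.31144336 -3.61851738] [-1.29587195 -0.05254619  0.13928676]
[535.44284934 138.72449012 190.08667776] [ 0.11789679 -6.27983548 -2.5199948 ] [-1.27753115 -0.04288564  0.13398026]
[535.45567304 138.70925261 190.10392231] [ 0.14664407 -5.6425303  -3.20407689] [-1.26703312 -0.07833339  0.14754644]
```

View pics/c12.png

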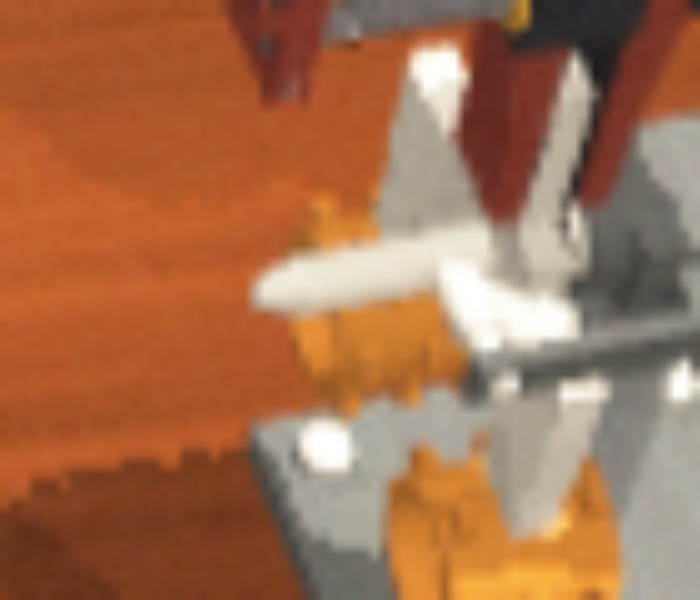

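```bash
python3 -m crank '[[[0,0,0.1],[0,0,0],0.4],[[0,0,0],[0,0,0],0.4]]';  python3 -m crank '[[[0.06,0,0.06],[0,0,0],0.4],[[0,0,0],[0,0,0],0.4]]'; python3 - <<'E'
from h import *
for i in range(4):
  a=get_image("scene")["pixels"][:,:,::-1];o=get_obs();print(o['ee_pos'],o['ft_force'],o['moment'])
cv2.imwrite("pics/c13.png",cv2.resize(a[160:220,335:405],None,fx=10,fy=10,interpolation=cv2.INTER_LINEAR))
E
```

```text
t: 13.52
ee_pos: [535.5, 139.5, 190.1]
orientation: [-1.239, 1.191, 1.238]
ft_force: [1.4, -7.7, -2.2]
width: 10.3
t: 13.78
ee_pos: [535.4, 140.0, 189.6]
orientation: [-1.239, 1.191, 1.238]
ft_force: [0.7, -7.6, -2.3]
width: 10.0
[535.40783498 140.0155606  189.58511886] [ 0.76520187 -6.98434661 -2.38594904] [-1.58485405 -0.04103988  0.20518044]
[535.40985589 140.02262428 189.56089602] [ 0.56442364 -8.04782483 -2.06251552] [-1.60707375 -0.02075362  0.14128042]
[535.40067542 140.01771091 189.55864937] [ 1.41692608 -6.74392723 -1.30421586] [-1.58799731 -0.03777874  0.12663769]
[535.40174583 140.02821222 189.57817229] [ 0.54947349 -8.57665313 -2.24734789] [-1.6116644   0.00259353  0.12714407]
```

View pics/c13.png

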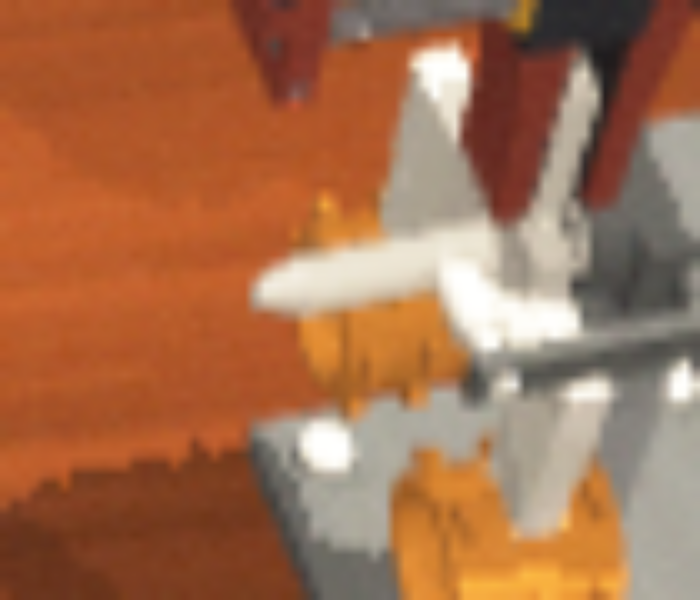

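```bash
python3 - <<'E'
from fit import *
W=get_image("wrist");b=W["pixels"][:,:,::-1];s=b.astype(int).mean(2)
p=s[:,271:283].mean(1).astype(int);print([(y,p[y]) for y in range(145,330) if abs(p[y]-p[y-1])>5])
for y in (170,200,280,300): print(y,s[y,262:294].astype(int).tolist())
cv2.imwrite("pics/c14.png",cv2.resize(b[120:330,210:400],None,fx=3,fy=2.8))
E
```

```text
[(148, np.int64(161)), (149, np.int64(168)), (151, np.int64(161)), (152, np.int64(149)), (161, np.int64(173)), (162, np.int64(227)), (163, np.int64(242)), (174, np.int64(231)), (175, np.int64(211)), (176, np.int64(204)), (178, np.int64(192)), (208, np.int64(174)), (209, np.int64(155)), (210, np.int64(142)), (215, np.int64(157)), (216, np.int64(178)), (217, np.int64(195)), (231, np.int64(194)), (232, np.int64(183)), (233, np.int64(177)), (234, np.int64(161)), (235, np.int64(143)), (271, np.int64(159)), (272, np.int64(177)), (320, np.int64(135)), (321, np.int64(111)), (322, np.int64(104))]
170 [126, 122, 120, 119, 160, 226, 241, 240, 239, 239, 239, 239, 240, 239, 239, 239, 239, 239, 239, 239, 239, 240, 243, 240, 161, 109, 114, 118, 116, 116, 117, 120]
200 [83, 93, 105, 132, 140, 160, 182, 184, 184, 183, 184, 183, 184, 183, 185, 185, 183, 183, 185, 184, 184, 183, 184, 169, 143, 136, 139, 133, 132, 128, 127, 127]
280 [53, 54, 97, 163, 179, 181, 181, 183, 178, 181, 180, 179, 178, 179, 178, 181, 181, 177, 177, 178, 175, 175, 175, 175, 172, 157, 120, 70, 48, 57, 68, 75]
300 [51, 45, 61, 112, 145, 157, 157, 156, 157, 158, 157, 165, 166, 169, 174, 178, 178, 177, 177, 178, 177, 179, 181, 180, 178, 155, 98, 55, 46, 54, 50, 56]
```

View pics/c14.png

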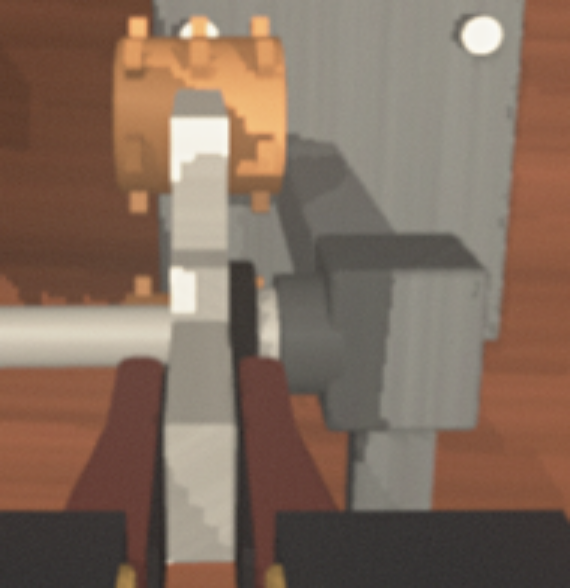

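```bash
python3 -m crank '[[[0,0,0.1],[0,0,0],0.4],[[0,0,0],[0,0,0],0.4],[[0,0,0],[0,0,0],0.4]]'; python3 - <<'E'
from h import *
for i in range(5):
  a=get_image("scene")["pixels"][:,:,::-1];o=get_obs();print(o['ee_pos'],o['ft_force'],o['moment'])
cv2.imwrite("pics/c15.png",cv2.resize(a[160:220,335:405],None,fx=10,fy=10,interpolation=cv2.INTER_LINEAR))
E
```

```text
t: 14.4
ee_pos: [535.4, 140.8, 189.6]
orientation: [-1.24, 1.192, 1.238]
ft_force: [0.1, -8.2, -1.6]
width: 9.7
[535.37015378 140.80149674 189.58095641] [-0.11750141 -9.17015218 -2.15097114] [-1.74929226  0.00850158  0.10529069]
[535.37158022 140.83166527 189.58737016] [ 0.30523641 -9.18681018 -2.1697361 ] [-1.74130878 -0.04966007  0.13317344]
[535.3615416  140.8157015  189.56150137] [-0.15293623 -8.18867894 -2.11000101] [-1.81001081 -0.07776396  0.10843616]
[535.37516107 140.81257009 189.5830009 ] [-0.29778939 -8.72413581 -3.05757226] [-1.7536378  -0.03695529  0.17947196]
[535.34837764 140.80553629 189.57275913] [-0.45183705 -8.14450279 -1.25595271] [-1.76919691 -0.06375437  0.11352496]
```

View pics/c15.png

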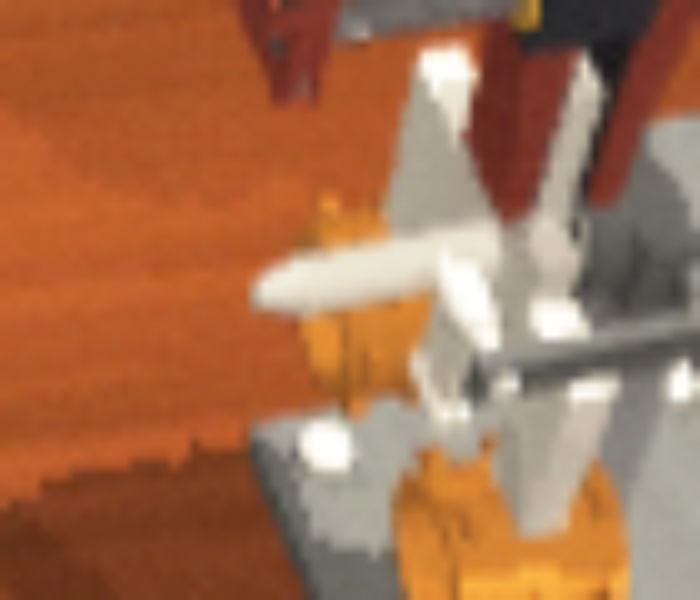

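The flap has fallen shut behind the plate; its hanging shape matches the one before insertion. Now easing off.

```bash
python3 -m crank '[[[0,0,-0.1],[0,0,0],0.4],[[0,0,0],[0,0,0],0.4]]'; python3 -m crank '[[[0,0,-0.1],[0,0,0],0.4],[[0,0,0],[0,0,0],0.4]]'; python3 -m crank '[[[0,0,-0.1],[0,0,0],0.4],[[0,0,0],[0,0,0],0.4]]'; python3 - <<'E'
from h import *
for i in range(4):
  a=get_image("scene")["pixels"][:,:,::-1];o=get_obs();print(o['ee_pos'],o['ft_force'],o['moment'])
cv2.imwrite("pics/c16.png",cv2.resize(a[160:220,335:405],None,fx=10,fy=10,interpolation=cv2.INTER_LINEAR))
E
```

```text
t: 14.9
ee_pos: [535.4, 139.9, 189.6]
orientation: [-1.239, 1.192, 1.237]
ft_force: [-0.4, -7.3, -2.9]
width: 9.7
t: 15.15
ee_pos: [535.4, 139.1, 189.6]
orientation: [-1.239, 1.191, 1.238]
ft_force: [-0.3, -6.8, -1.8]
width: 9.9
t: 15.4
ee_pos: [535.5, 138.3, 189.6]
orientation: [-1.239, 1.191, 1.238]
ft_force: [0.3, -8.0, -2.5]
width: 9.9
[535.49086011 138.29475305 189.59565562] [ 1.15974336 -6.95097872 -3.44993919] [-1.32379614 -0.00371918  0.08226649]
[535.4988383  138.3065115  189.58317449] [ 0.40781867 -6.31130384 -2.28208616] [-1.31638055 -0.04010877  0.13168456]
[535.49313819 138.30178907 189.5900589 ] [ 0.10896233 -6.57345814 -3.26099119] [-1.32022226  0.00568063  0.14771285]
[535.48299314 138.33344859 189.5632798 ] [ 0.20661986 -6.41337457 -3.03872393] [-1.34463908  0.01074743  0.12830416]
```

View pics/c16.png

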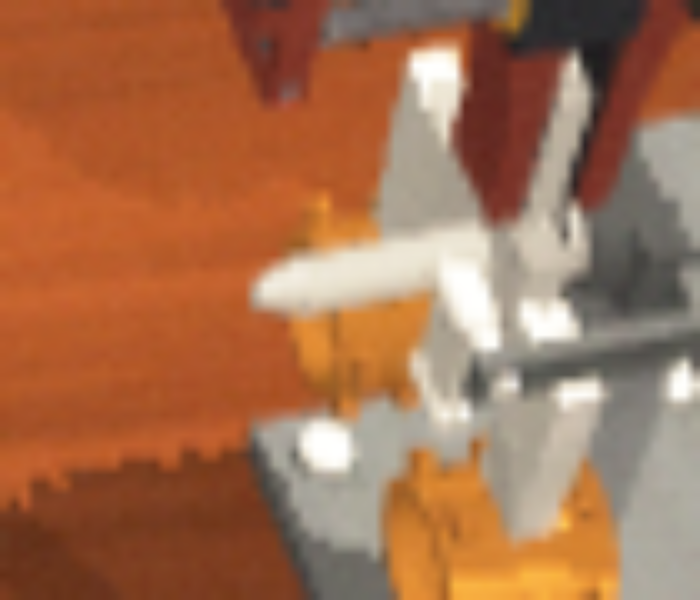

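```bash
python3 -m crank '[[[0,0,-0.2],[0,0,0],0.4],[[0,0,-0.2],[0,0,0],0.4],[[0,0,0],[0,0,0],0.4]]'; python3 -m crank '[[[0,0,-0.2],[0,0,0],0.4],[[0,0,-0.1],[0,0,0],0.4],[[0,0,0],[0,0,0],0.4]]'; python3 - <<'E'
from h import *
for i in range(4):
  a=get_image("scene")["pixels"][:,:,::-1];o=get_obs();print(o['ee_pos'],o['ft_force'],o['moment'])
cv2.imwrite("pics/c17.png",cv2.resize(a[160:220,335:405],None,fx=10,fy=10,interpolation=cv2.INTER_LINEAR))
E
```

```text
t: 15.98
ee_pos: [535.7, 134.9, 189.6]
orientation: [-1.237, 1.19, 1.238]
ft_force: [-0.1, -2.9, -2.8]
width: 10.0
t: 16.35
ee_pos: [535.7, 132.1, 189.4]
orientation: [-1.237, 1.19, 1.238]
ft_force: [-0.4, 0.2, -3.9]
width: 10.3
[535.72961035 132.07882665 189.42344648] [ 0.30244    -0.58564609 -4.62818307] [ 0.047366   -0.03927912 -0.01711385]
[535.75266753 132.05163113 189.44960234] [ 0.05121887 -0.27421308 -4.04234316] [ 0.04049676 -0.00737509  0.01855457]
[535.72241072 132.01493379 189.44364993] [ 0.27699564  0.19191953 -4.79604868] [ 0.01998364 -0.02997167  0.02558376]
[535.73904258 131.98495857 189.43832521] [-0.10357218  0.5186446  -4.45242504] [ 0.07193997 -0.04314112 -0.03992327]
```

View pics/c17.png

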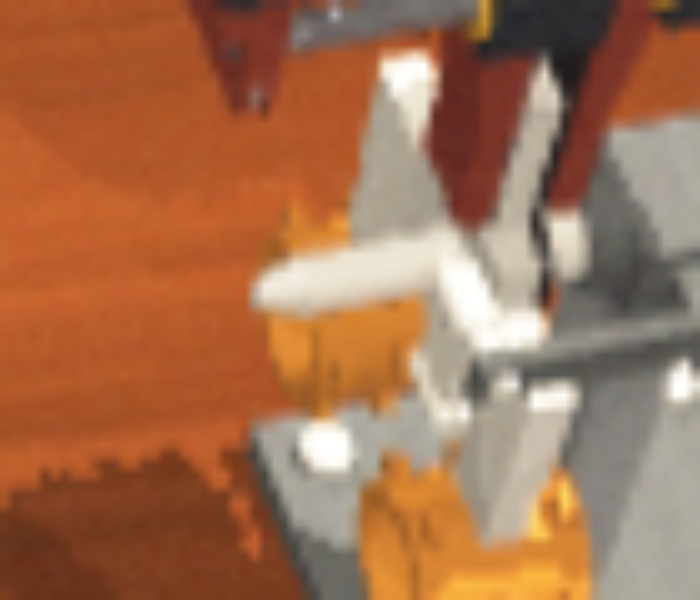

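```bash
for i in 1; do python3 -m crank '[[[0.06,0,0],[0,0,0],0.4],[[0,0,0],[0,0,0],0.4]]'; python3 -m crank '[[[0.06,0,0],[0,0,0],0.4],[[0,0,0],[0,0,0],0.4]]'; done; python3 - <<'E'
from h import *
for i in range(4):
  a=get_image("scene")["pixels"][:,:,::-1];o=get_obs();print(o['ee_pos'],o['ft_force'],o['moment'])
E
```

```text
t: 16.8
ee_pos: [535.7, 131.8, 188.8]
orientation: [-1.238, 1.191, 1.238]
ft_force: [0.7, 0.5, -3.8]
width: 9.7
t: 17.05
ee_pos: [535.7, 131.8, 188.2]
orientation: [-1.238, 1.191, 1.238]
ft_force: [0.7, -0.8, -3.8]
width: 10.1
[535.73031999 131.83537839 188.24300915] [ 1.01526977 -0.29734598 -4.86126664] [ 0.02044793  0.03036772 -0.01488709]
[535.73959221 131.8077864  188.24231499] [ 0.14405472 -0.8085097  -4.23900144] [ 0.05113651 -0.03663541  0.00503564]
[535.75549438 131.81783628 188.27397606] [ 0.42959624 -1.47465661 -3.63992002] [0.03252731 0.03227111 0.02812453]
[535.749685   131.84983517 188.28660436] [ 0.19903119 -0.19410744 -5.00425431] [ 0.01167497 -0.05492585  0.02213431]
```

```bash
python3 -m crank '[[[0.06,0,0],[0,0,0],0.4],[[0,0,0],[0,0,0],0.4]]'; python3 -m crank '[[[0.05,0,0],[0,0,0],0.4],[[0,0,0],[0,0,0],0.4]]'; python3 - <<'E'
from h import *
for i in range(4):
  a=get_image("scene")["pixels"][:,:,::-1];o=get_obs();print(o['ee_pos'],o['ft_force'],o['moment'])
E
```

```text
t: 17.5
ee_pos: [535.8, 131.9, 187.7]
orientation: [-1.238, 1.19, 1.238]
ft_force: [0.8, -0.0, -4.7]
width: 9.9
t: 17.75
ee_pos: [535.8, 131.8, 187.5]
orientation: [-1.238, 1.19, 1.238]
ft_force: [-1.1, -0.2, -0.7]
width: 9.6
[535.82670173 131.86879832 187.50535461] [-1.1536211  -0.75956159  0.53690132] [-0.04776958  0.24535036  0.03990762]
[535.87266788 131.85423097 187.51096161] [-1.64006818  0.10251478  0.49772689] [-0.03488578  0.28434775 -0.0431515 ]
[535.84246001 131.82271292 187.46721204] [-0.97516442  0.66868029  1.58683867] [-0.00085309  0.29711704 -0.04773857]
[535.85912053 131.85418484 187.48428917] [-1.66372527  0.39288108  2.05804399] [-0.04294988  0.32342506 -0.0323576 ]
```

```bash
python3 -m crank '[[[-0.03,0,0],[0,0,0],0.4],[[0,0,0],[0,0,0],0.4]]'; python3 -m crank '[[[0,0,0],[0,0,0],1.4],[[0,0,0],[0,0,0],2],[[0,0,0],[0,0,0],2.4],[[0,0,0],[0,0,0],2.4]]';  python3 - <<'E'
from h import *
for i in range(2):
  a=get_image("scene")["pixels"][:,:,::-1];o=get_obs();print(o['ee_pos'],o['ft_force'],o['width'])
b=get_image("wrist")["pixels"][:,:,::-1]
cv2.imwrite("pics/c18.png",np.hstack([cv2.resize(a[155:215,335:405],None,fx=6,fy=6,interpolation=cv2.INTER_LINEAR),cv2.resize(b[150:330,215:395],None,fx=2,fy=2,interpolation=cv2.INTER_LINEAR)]))
E
```

```text
t: 18.2
ee_pos: [535.8, 131.8, 187.5]
orientation: [-1.238, 1.19, 1.238]
ft_force: [-1.6, -0.3, 0.1]
width: 9.7
t: 18.7
ee_pos: [535.8, 131.8, 187.5]
orientation: [-1.238, 1.19, 1.238]
ft_force: [0.3, 0.0, -0.3]
width: 24.1
[535.83310257 131.84015863 187.51414611] [ 1.43028461  0.51462697 -0.60879708] 23.88710386694645
[535.77915006 131.83258781 187.48529562] [ 0.60349293  0.29766334 -0.39927557] 23.883772471789197
```

View pics/c18.png

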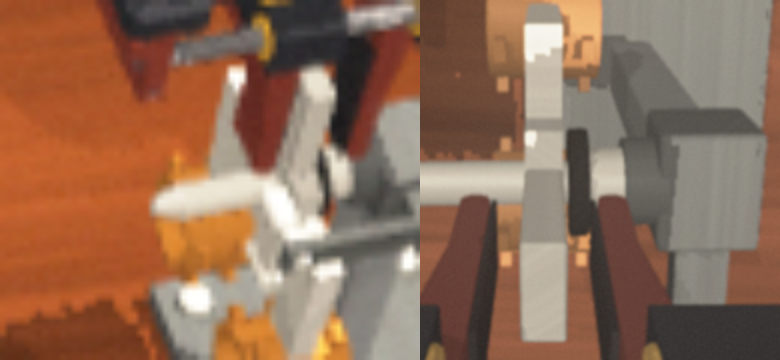

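```bash
python3 -m crank '[[[-1,0,0],[0,0,0],2.4],[[-2.5,0,0],[0,0,0],2.4],[[-4,0,0],[0,0,0],2.4],[[-4,0,0],[0,0,0],2.4],[[-4,0,0],[0,0,0],2.4]]'; python3 -m crank '[[[0,5,0],[0,0,0],2.4],[[0,5,0],[0,0,0],2.4],[[0,5,0],[0,0,0],2.4],[[0,0,0],[0,0,0],2.4],[[0,0,0],[0,0,0],2.4]]'; python3 -m crank '[[[0,0,0],[0,0,0],2.4],[[0,0,0],[0,0,0],2.4],[[0,0,0],[0,0,0],2.4],[[0,0,0],[0,0,0],2.4],[[0,0,0],[0,0,0],2.4]]'; python3 - <<'E'
from h import *
a=get_image("scene")["pixels"][:,:,::-1];o=get_obs();print(o['ee_pos'],o['ft_force'],o['width'])
b=get_image("wrist")["pixels"][:,:,::-1]
cv2.imwrite("pics/s5.png",a);cv2.imwrite("pics/c19.png",np.hstack([cv2.resize(a[155:245,330:420],None,fx=4,fy=4,interpolation=cv2.INTER_LINEAR),cv2.resize(b,None,fx=.78,fy=360/420)]))
E
```

```text
t: 19.48
ee_pos: [535.6, 131.8, 344.6]
orientation: [-1.238, 1.19, 1.237]
ft_force: [0.2, -0.2, -0.1]
width: 24.1
t: 20.1
ee_pos: [386.7, 126.2, 343.5]
orientation: [-1.239, 1.188, 1.237]
ft_force: [0.8, -0.0, 0.5]
width: 24.1
t: 20.72
ee_pos: [385.9, 126.0, 342.4]
orientation: [-1.238, 1.191, 1.238]
ft_force: [-0.2, 0.4, 0.2]
width: 24.1
[385.88383161 125.97050114 342.44272101] [ 0.25427023 -0.22491392 -0.03950165] 24.315605859890017
```

View pics/c19.png

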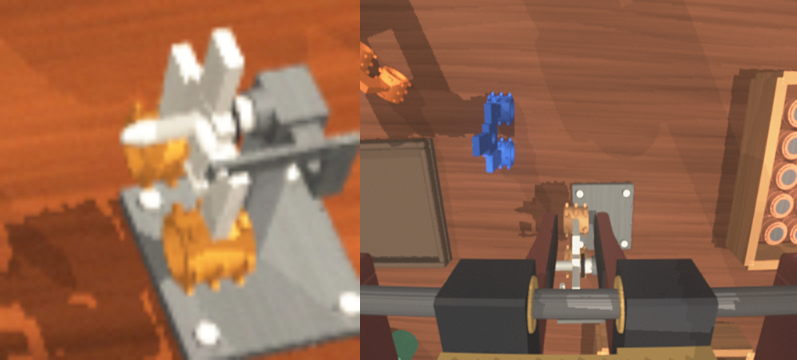

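View pics/s5.png

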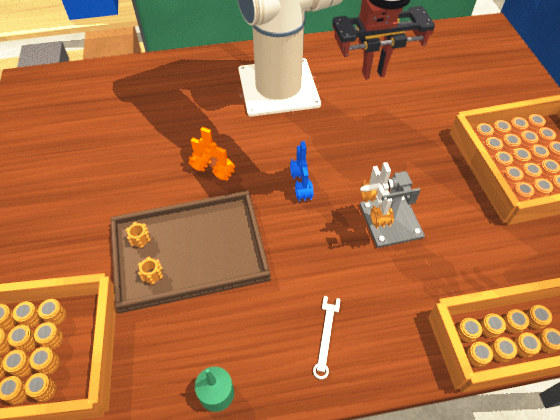

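```bash
python3 - <<'E'
from h import *
a=get_image("scene")["pixels"].astype(int);cv2.imwrite("pics/a.png",a[155:245,330:420].astype(np.uint8))
E
python3 -m crank '[[[0,0,0],[0,0,0],2.4],[[0,0,0],[0,0,0],2.4],[[0,0,0],[0,0,0],2.4]]' >/dev/null
python3 - <<'E'
from h import *
S=get_image("scene");T=get_image("top")
a=S["pixels"][155:245,330:420].astype(int);print("diff",np.abs(a-cv2.imread("pics/a.png").astype(int)).mean(), np.abs(a-cv2.imread("pics/a.png").astype(int)).max())
cv2.imwrite("pics/c20.png",np.hstack([cv2.resize(S["pixels"][155:225,355:425,::-1],None,fx=6,fy=6),cv2.resize(T["pixels"][180:245,115:175,::-1],None,fx=6,fy=6.46)]))
e=np.array([534.0,131,157.5])
for q in [(0,0,66),(48,1.6,10),(-48,-1.6,10)]: print(q,proj(S,e+q)-[355,155],proj(T,e+q)-[115,180])
E
```

```text
diff 2.115925925925926 14
(0, 0, 66) [[31.34182829 11.62613881]] [[29.62297068 31.4622132 ]]
(48, 1.6, 10) [[34.11098298 46.01205553]] [[35.36621004 11.80301984]]
(-48, -1.6, 10) [[19.38655225 11.55325434]] [[36.06887979 56.33462078]]
```

View pics/c20.png

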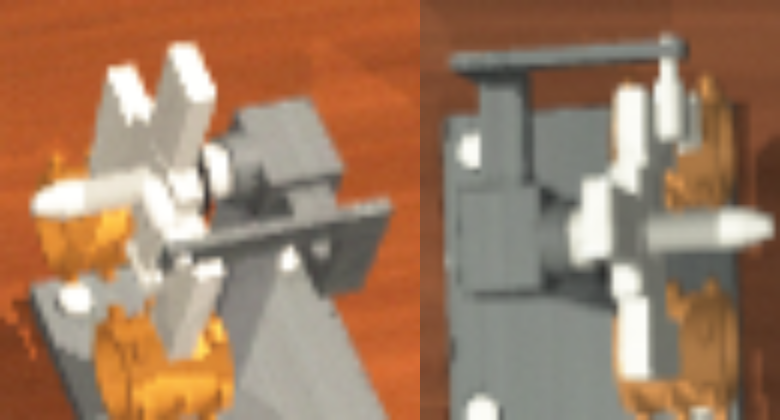

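```bash
python3 -c "
from workcell import *
print(close_job())"
```

```text
the job is handed in; nothing more can be done
None
```

The steel carrier is hanging on the rack's peg with the flap shut behind it, and I've handed the job in. I took it from the tray by its tab, slid the eye onto the peg and pressed the buffer in until the flap fell shut. Then I eased off until the buffer no longer pushed back, lowered the eye onto the peg, let go and backed the arm away.

- **Position:** in the last pictures the flap hangs shut, with the plate between it and the buffer. The eye is about 49 mm in from the peg's tip as I measured it, and the carrier looks upright: tab and shoulders lie within about 1 to 2 pixels of where they should be.
- **Rest and bystanders:** two frames about 0.4 s apart differ only by image noise, and the tool force was about zero after release. Both loose bushings, the wrench and the look-alikes look unmoved, judged by eye only.
- **Forces:** the largest wrist reading while pressing was about 9 N. The flap fell at about 7 mm of buffer travel, not the 5 mm given for a centred eye, and I couldn't explain why. I measured the eye slightly low, so I expected it to fall sooner. Contact force on the rack itself isn't measured, so staying under 15 N is inferred from the wrist.
- **Disagreement:** early camera estimates of the tab's height ranged from 158 to 165 mm. I settled it with a close-up from the wrist camera.

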